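# Lock a bag hook onto the bedside bracket

## Task

Put the bag holder together: slide the orange hook ring down the leaning post until it sits flat on the white shoulder, with its hook on the low side of the post, then push the blue locking collar down the post, past the sprung ball, until it clicks and sits fully home on the ring. Let go of everything, and leave the carton, the bottle and the dish where they stand.

Things in the scene. Friction and masses are not known exactly. Their poses are not given: they have to be found in the camera images.
- bracket: Fixed grey bracket: plate 120 x 80 x 12 mm lying on the table, a 50 x 50 mm pad on it (to 23 mm high) at the foot of the post. Origin: centre of the plate's underside; z up. The post rises from it and leans 30 degrees from vertical toward the bracket's -x.
- post: Fixed leaning post. Origin: on its axis in the shoulder's plane, 86 mm above the table. z: along the axis, up the post (30 deg off vertical). x: square to it, to the high side; -x is the low side, under the lean; y level. Below: white stem, diameter 40, 78 mm long, its flat end (z = 0) the shoulder. Above: steel rod, diameter 20, 60 mm long, the last 6 mm tapering to 12.
- post_tip (a point): Centre of the post's free end, 60 mm above the shoulder along the axis.
- ball_catch (a joint): Sprung brass ball in the rod, high side (post +x), 47.5 mm above the shoulder, 3 mm proud. Value (m): 0 = out, up to 0.0045 pressed in. Spring 8 N + 1.5 N/mm. The ring passes it freely; the collar must press it in (push about 8 to 18 N along the post); it springs back to 0 with a click just above the collar's rim when the collar is home, and holds it.
- ball_tip (a point): Outermost point of the ball.
- hook_ring: Loose orange plastic ring, flat on the table: outer diameter 48, bore 26 (1.5 mm chamfers), 16 mm high, about 60 g. Hook toward its -x: arm 10 mm wide, 3 to 9 mm above the underside, ending 42 mm from the axis in an 8 mm upright prong, tip 26 mm above the underside. Origin: centre of the underside; z up the bore. It goes on the post the same way up.
- hook_tip (a point): Tip of the hook's prong, 42 mm from the ring's axis toward its -x, 26 mm above its underside.
- collar: Loose blue plastic sleeve with two white lines, upright on the table: outer diameter 38, bore 21.5 (2 mm chamfers), 28 mm high, about 70 g. Goes on as it stands. Origin: centre of the underside; z up the bore. Home on the ring its underside is 16 mm and its upper rim 44 mm above the shoulder.
- collar_top (a point): Centre of the collar's upper rim, 28 mm above its origin.
- carton: Bystander: closed white carton with a blue band, 100 x 150 x 85 mm. Origin: centre of the underside.
- bottle: Bystander: white bottle with a blue cap, 60 mm diameter, 160 mm high. Origin: centre of the underside.
- dish: Bystander: round steel dish, 110 mm diameter, 35 mm high. Origin: centre of the underside.
There are look-alikes about, which are no part of the job. There is more than one size of the collar; the job needs the smallest.

How it is judged:
By the outcome, as a careful person would: the job done as asked, in the order asked, and still so for the second after the job is handed in, with the robot touching nothing.
It also fails if it takes over 72 s, if anything falls off the work surface, if the arm or the gripper's body presses on something with over 40 N, if the wrist force passes 120 N, or if a joint passes its speed limit or range.

## Robot

A 6-joint arm with a two-finger parallel gripper is mounted at the origin on the work surface. World frame = base frame: x ahead of the robot, y to its left, z up, the work surface at z = 0. Lengths are in mm, angles in rad, forces in N, time in s.
With the tool pointing down it reaches from about 350 to 775 mm from the base axis. Payload 7.3 kg.
Tool frame: the origin (TCP) lies at the very end of the fingers, on their centre line; the grasp point (between the pads) lies ctrl.grip_depth behind it (ctrl.grip_depth is the distance from the TCP to the grasp point, in mm); x points along the fingers, y is the direction in which the jaws open and shut, and the axes are right-handed (so a half turn about x gives the same grasp; the last joint's range is limited). The gripper opens to 92 mm and grips with 3 to 60 N. Pads are 19 mm wide; open, the fingers measure 130 mm over their backs; the gripper's body (75 mm by 190 mm) begins 47 mm behind the grasp point.
Start: joints at [1.183, 0.342, 1.524, -0, 1.275, -0.146], TCP at [125.695, 509.75, 226.741] pointing down, gripper open.
Joint ranges: [-2.53, 2.53], [-0.77, 2.02], [0.04, 2.7], [-1, 4.14], [0.28, 2.66], [-3.11, 3.11]. Speed limits (rad/s): [2.57, 2.57, 3.14, 3.14, 3.14, 3.14].

## Interface

Orientations are given as a rotation vector (axis times angle).
In Python, from station import ctrl, optics, job_done gives the robot as it stands. The module is installed in compiled form; this text tells all that it offers.
- The arm moves only by the tool move_arm, never from a script. Its argument "plan" is a list of rows, each a list of 5 numbers: the shift along the tool's x, y, z in cm, then the turn about the tool's x in rad, then the opening, from 0 (shut) to 1 (fully open). A call has 1 to 20 rows; each row is the pose to reach, as a shift and turn from the pose commanded when the call began, along the tool's axes at that moment; what a row does not reach only later rows make up. A row lasts 1/8 s, in which the tool goes at most 62.5 mm and 10.7 degrees, less where a joint would pass 70% of its speed; a pose out of reach is approached as far as the arm can. A call with a gripper value outside its range is refused whole. The fingers move at their own pace and stop on an object; the grip force is fixed at half the most. Time passes only in rows, so rows that repeat a pose let the fingers close. It gives the time, the measured TCP pose, the force and the opening at its end, in the units of the state.
- ctrl.sense(): the state, without advancing time (a new reading comes with each control period).
- optics.snapshot(name): name is "scene" or "side" or "wrist"; returns a dict with "frame" (384x512x3 uint8, red, green, blue), "depth" (384x512 float32, mm along the optical axis (not along the pixel's ray), 0 where there is no reading), "fx", "fy", "cx", "cy" (pixels), "distortion" ([k1, k2, p1, p2, k3] as OpenCV has them; the pictures are not rectified), "rvec" (rotation vector, rad) and "tvec" (3), from world to camera coordinates, as OpenCV has them. Camera axes: x right, y down, z forward; pixel columns grow to the right and rows downward; lengths in mm; the calibration is good to about 2 mm. A picture is of the moment at which its call begins.
- job_done(): hands the job in, once; it reports no verdict.
The state is a dict: "clock": time; "joints": joint angles; "qd": joint speeds; "joint_torque": joint torques, N m; "tool_pos": TCP position; "ee_rot": TCP orientation; "wrist_force": force on the tool from outside, world axes, zero at the start; "ft_torque": the same for the moment, N m; "gripper_width": finger opening in mm.
Only numpy, scipy, OpenCV 4.12 (cv2) and the standard library are available. Lean on these libraries where they do the work, as an engineer would, in place of code of your own. Each camera call takes 0.05 s, during which the arm holds its last target.

## Working session

There is one attempt and no reset: what is moved stays moved. The work goes in short steps, Python scripts to look and compute and a tool call to move; the robot and the scene stay as the last step left them, time stands still between calls to the robot, and variables do not carry over. Pictures are saved under pics/ and viewed, and the job is handed in when it is done.

Besides the shell and the picture viewer there is one more tool, called after "Request:" by a JSON object that holds its "api" and its "payload". move_arm: Moves the arm, as the interface text tells. Its arguments: {"type":"object","properties":{"plan":{"type":"array","items":{"type":"array","items":{"type":"number"}}}},"required":["plan"]}

```bash
mkdir -p pics; ls; python3 - <<'E'
from station import ctrl, optics
import cv2,numpy as np
print(ctrl.sense(), ctrl.grip_depth)
for n in ["scene","side","wrist"]:
    s=optics.snapshot(n); cv2.imwrite(f"pics/{n}0.png",cv2.resize(s["frame"][:,:,::-1],(800,600),interpolation=cv2.INTER_CUBIC))
    np.savez(f"{n}0.npz",**{k:np.array(v) for k,v in s.items()})
    print(n,s["fx"],s["cx"],s["cy"],s["distortion"],s["rvec"],s["tvec"])
E
```

```text
pics
{'clock': 0.0, 'joints': array([ 1.18299557e+00,  3.42724172e-01,  1.52505240e+00,  2.20694481e-06,
        1.27537558e+00, -1.45986543e-01]), 'qd': array([-0.00014386, -0.0005416 ,  0.00057063,  0.00055365,  0.00183226,
        0.00066486]), 'joint_torque': array([-7.61681604e-04, -4.31236017e+01, -2.44213718e+01,  7.16509810e-02,
        5.60320972e-02, -9.54563370e-05]), 'tool_pos': array([125.53040323, 509.3423943 , 226.03185739]), 'ee_rot': array([ 0.18866465,  1.56286031, -0.19103155]), 'wrist_force': array([ 0.43606255, -0.10033531,  0.19411511]), 'ft_torque': array([-0.01365113, -0.0097746 , -0.02333042]), 'gripper_width': 92.3713790960852} 18.8
scene 430.22895233742304 249.92953523944232 190.78866030567386 [-0.05543569  0.          0.          0.          0.        ] [ 1.07670943  2.31038645 -1.06912457] [ 392.57609829 -212.86749426 1413.78435994]
side 419.3130967597835 255.61159280797372 192.95370527185554 [-0.04373948  0.          0.          0.          0.        ] [ 2.08682411 -0.17794826  0.08140955] [-604.47764226  147.8989665  1110.70929572]
wrist 266.1984551546293 257.93519872714603 192.0328840617527 [-0.0130648  0.         0.         0.         0.       ] [-2.28980663 -1.79361982 -0.25181952] [-525.04280804  -36.63127761  389.76035848]
```

View pics/scene0.png

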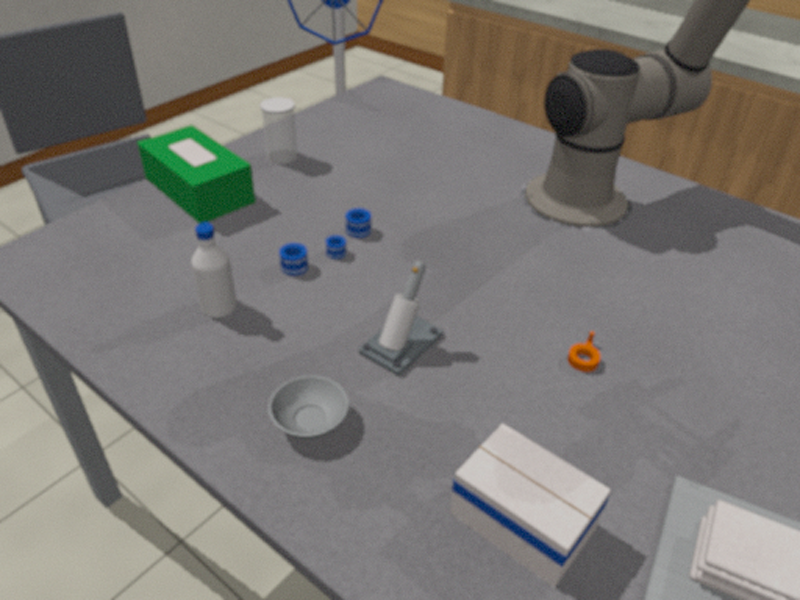

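View pics/side0.png

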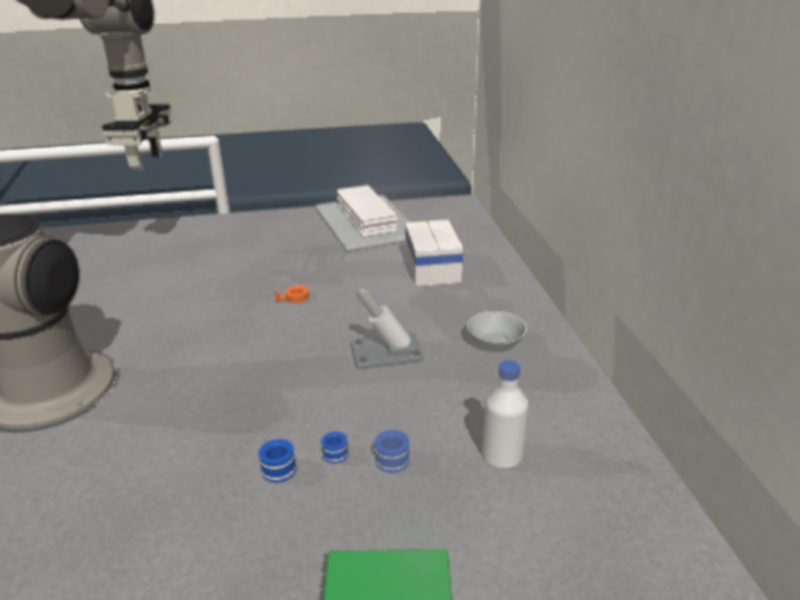

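View pics/wrist0.png

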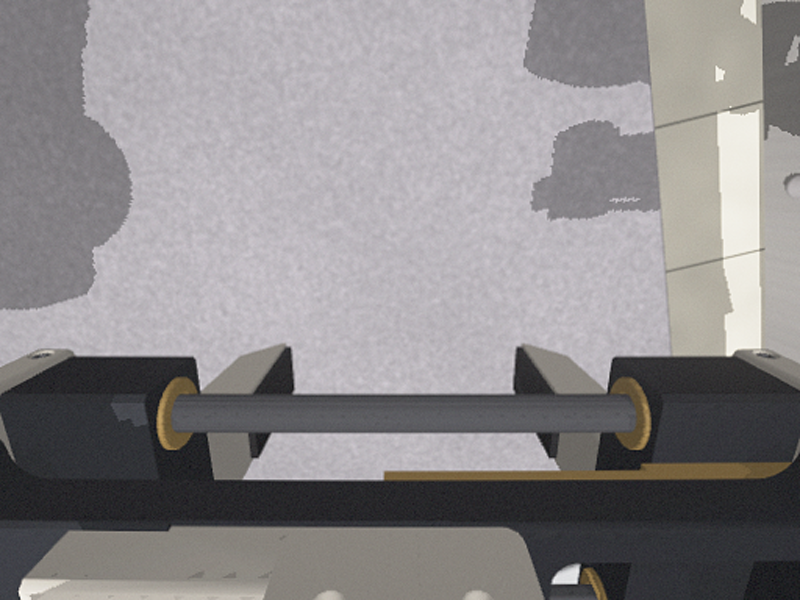

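The scene view (800x600) shows:
- **Orange ring:** (585,355), hook toward (592,337).
- **Post:** tip at (419,266).
- **Collar candidates:** three blue ones, at (294,258), (336,246) and (358,222). The middle one looks smallest.
- **Bottle cap:** also blue, at (206,230).

Next I'll take crops and measure.

```bash
cat > h.py <<'E'
import numpy as np, cv2
def load(n): 
    d=np.load(n); return {k:d[k] for k in d.files}
def cam(s):
    K=np.array([[s["fx"],0,s["cx"]],[0,s["fy"],s["cy"]],[0,0,1]],float)
    R=cv2.Rodrigues(np.array(s["rvec"],float))[0]; return K,np.array(s["distortion"],float),R,np.array(s["tvec"],float).reshape(3)
def ray(s,uv):
    K,D,R,t=cam(s); p=cv2.undistortPoints(np.array(uv,float).reshape(-1,1,2),K,D).reshape(-1,2)
    d=np.c_[p,np.ones(len(p))]@R; return -R.T@t,d   # origin, dirs (z=1)
def at_depth(s,uv,z):
    o,d=ray(s,uv); return o+d*np.array(z,float).reshape(-1,1)
def proj(s,P):
    K,D,R,t=cam(s); return cv2.projectPoints(np.array(P,float).reshape(-1,1,3),cv2.Rodrigues(R)[0],t,K,D)[0].reshape(-1,2)
def tri(obs): # [(s,uv)]
    A=np.zeros((3,3));b=np.zeros(3)
    for s,uv in obs:
        o,d=ray(s,uv); d=d[0]/np.linalg.norm(d[0]); M=np.eye(3)-np.outer(d,d); A+=M;b+=M@o
    X=np.linalg.solve(A,b); return X,[np.linalg.norm(proj(s,X)[0]-uv) for s,uv in obs]
def cloud(s):
    z=s["depth"]; v,u=np.nonzero(z>0); P=at_depth(s,np.c_[u,v],z[v,u]); return u,v,P,s["frame"][v,u].astype(int)
def snap(n,name,crop=None,sc=1.5625):
    from station import optics
    s=optics.snapshot(n); np.savez(name+".npz",**{k:np.array(v) for k,v in s.items()})
    f=s["frame"][:,:,::-1]; x0,y0,x1,y1=crop or (0,0,512,384)
    sc=min(800/(x1-x0),600/(y1-y0))
    cv2.imwrite(f"pics/{name}.png",cv2.resize(f[y0:y1,x0:x1],None,fx=sc,fy=sc,interpolation=cv2.INTER_CUBIC)); return s,sc
E
python3 - <<'E'
from h import *
for n,c in [("scene",(170,125,290,215)),("side",(160,260,280,350))]:
    s=load(n+"0.npz"); x0,y0,x1,y1=c
    cv2.imwrite(f"pics/{n}_c.png",cv2.resize(s["frame"][y0:y1,x0:x1,::-1],None,fx=6.6,fy=6.6,interpolation=cv2.INTER_CUBIC))
    u,v,P,C=cloud(s)
    blue=((C[:,2]>C[:,0]*1.8)&(C[:,2]>60)&(P[:,2]<60)&(P[:,2]>3)); ora=(C[:,0]>C[:,2]*3)&(C[:,0]>100)&(P[:,2]<60)
    for nm,m in [("blue",blue),("orange",ora)]:
        im=np.zeros((384,512),np.uint8); im[v[m],u[m]]=1
        k,l,st,ce=cv2.connectedComponentsWithStats(im)
        for i in range(1,k):
            if st[i,4]<20: continue
            q=P[m][l[v[m],u[m]]==i]
            print(n,nm,ce[i].round(1),st[i,4],"mean",q.mean(0).round(1),"min",np.percentile(q,2,axis=0).round(1),"max",np.percentile(q,98,axis=0).round(1))
E
```

```text
scene blue [213.5   2.5] 26 mean [ -513.9 -1185.5    52.7] min [ -529.  -1211.6    44.4] max [ -493.2 -1164.7    59.4]
scene blue [228.9 141.4] 210 mean [ 400.2 -260.5   26.1] min [ 377.2 -285.1    4.6] max [ 419.8 -241.8   38.1]
scene blue [214.7 156.9] 136 mean [ 480.2 -243.9   19.9] min [ 461.7 -263.     4.2] max [ 496.  -230.1   28.5]
scene blue [187.2 163.7] 236 mean [ 561.1 -271.8   27.6] min [ 536.8 -297.3    9.6] max [ 580.9 -251.9   38. ]
scene blue [326.  336.7] 241 mean [787.  313.5  55.3] min [785.2 238.3  49.3] max [789.3 381.5  59.9]
scene orange [373.6 227.6] 261 mean [434.7 236.6  11.4] min [395.7 217.1   0.8] max [457.  257.8  17.6]
side blue [279.4 166.8] 34 mean [731.1 236.4  57.5] min [692.1 232.4  53.7] max [778.7 240.3  59.9]
side blue [213.6 282. ] 156 mean [ 476.1 -246.6   25.9] min [ 459.5 -265.6   11.1] max [ 492.5 -232.4   31.8]
side blue [250.1 282.9] 155 mean [ 555.8 -276.2   37.1] min [ 535.1 -299.3   32.2] max [ 576.8 -255.4   40.6]
side blue [176.4 289.1] 294 mean [ 393.3 -263.4   33.1] min [ 372.9 -289.5   13.7] max [ 415.  -244.1   39.6]
side blue [214.2 290.9] 41 mean [ 475.6 -263.5   14.6] min [ 461.9 -267.1    9.7] max [ 491.2 -257.4   19.5]
side blue [178.3 301. ] 85 mean [ 395.8 -285.7   18.4] min [ 373.5 -291.2   12.3] max [ 415.5 -274.4   25.2]
side orange [188.7 188.1] 108 mean [430.3 228.4  13.2] min [396.2 210.    4.2] max [451.  253.3  20.1]
```

View pics/scene_c.png

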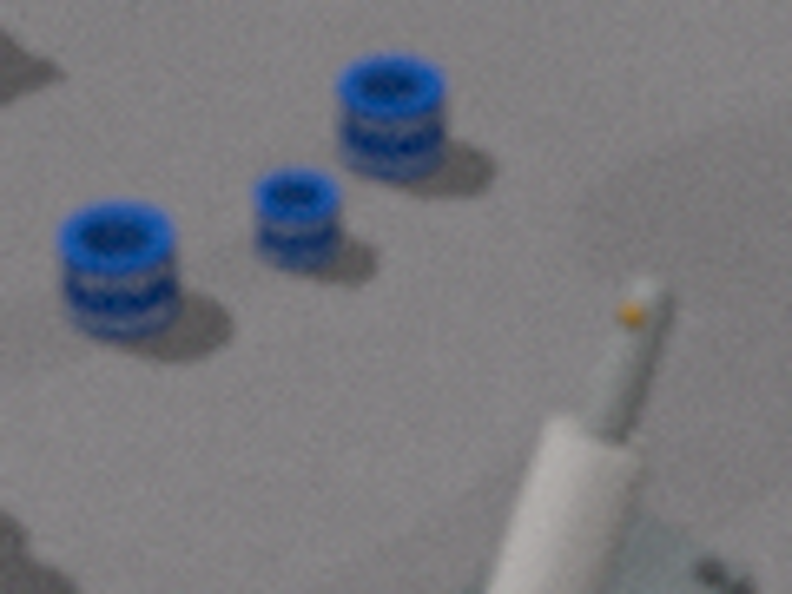

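View pics/side_c.png

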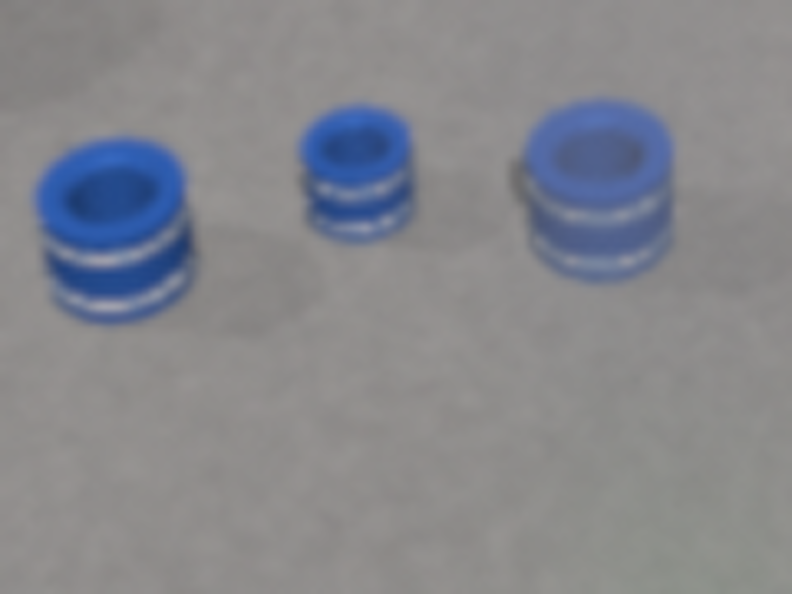

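The middle collar is clearly smallest (scene crop (297,196), side crop (356,145)); the larger two flank it. Next come crops of the post and ring.

```bash
python3 - <<'E'
from h import *
for n,m,c in [("scene","post",(215,155,305,245)),("side","post",(215,170,290,245)),("scene","ring",(355,205,395,245)),("side","ring",(165,165,215,215))]:
    s=load(n+"0.npz"); x0,y0,x1,y1=c
    f=600/(x1-x0); print(n,m,f)
    cv2.imwrite(f"pics/{n}_{m}.png",cv2.resize(s["frame"][y0:y1,x0:x1,::-1],(600,600),interpolation=cv2.INTER_CUBIC))
    # combos
a=[cv2.imread(f"pics/{n}_{m}.png") for n in("scene","side") for m in ("post","ring")]
a=[cv2.resize(i,(400,400),interpolation=cv2.INTER_AREA) for i in a]
cv2.imwrite("pics/rings.png",np.hstack([a[1],a[3]]))
s1,s2=load("scene0.npz"),load("side0.npz")
print(tri([(s1,(215,154.7)),(s2,(213.9,282.0))]))
E
```

```text
scene post 6.666666666666667
side post 8.0
scene ring 15.0
side ring 12.0
(array([ 476.82566971, -245.6786262 ,   24.94078686]), [np.float64(0.022132767948721724), np.float64(0.027871468880309534)])
```

View pics/scene_post.png

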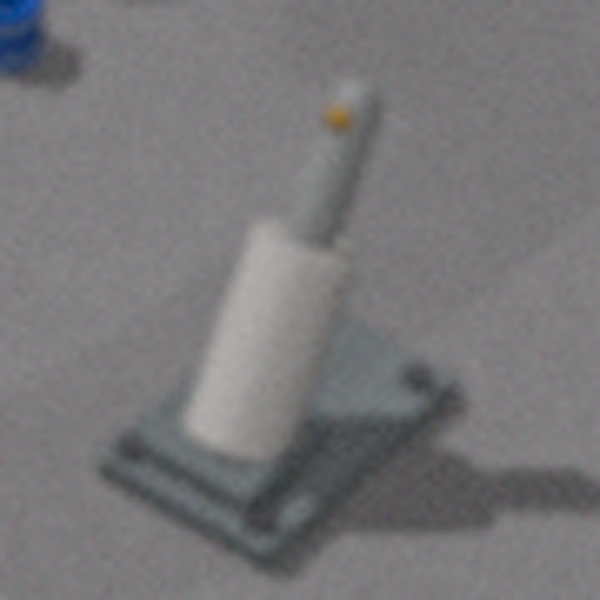

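View pics/side_post.png

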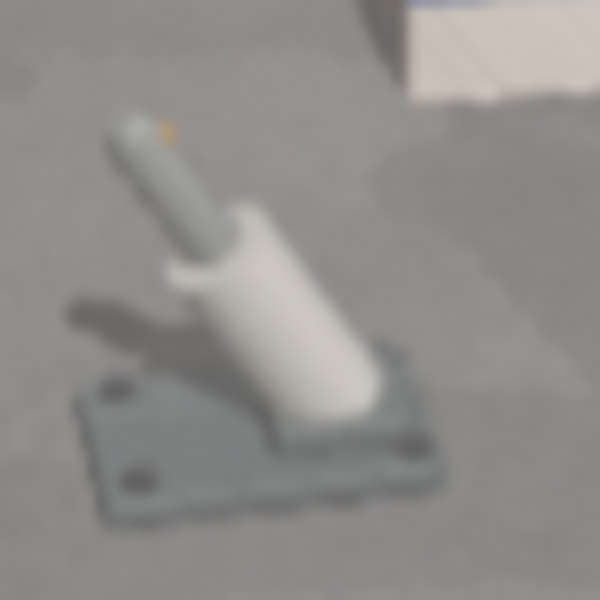

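View pics/rings.png

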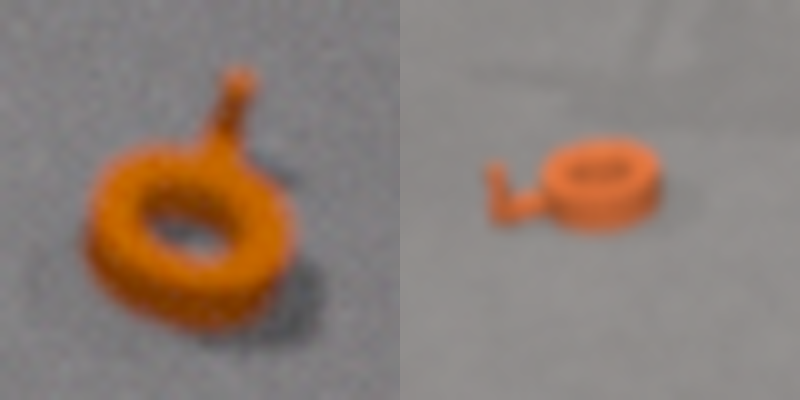

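```bash
python3 - <<'E'
from h import *
s1,s2=load("scene0.npz"),load("side0.npz")
pts=dict(ringtop=((374.5,227.2),(190,186.5)),hook=((379,212.5),(176.9,186)),tip=((268.2,168.2),(231.2,186)),sh=((260.6,190.6),(241.4,200.4)),ball=((265.9,172.7),(236,186.5)),
 plateL=((215+103/6.667,155+468/6.667),(215+440/8,170+478/8)),plateB=((215+268/6.667,155+562/6.667),(0,0)))
T={}
for k,(a,b) in pts.items():
    if b[0]: T[k]=tri([(s1,a),(s2,b)])[0]; print(k,*[np.round(x,1) for x in tri([(s1,a),(s2,b)])])
a=T["tip"]-T["sh"]; print(a,np.linalg.norm(a),np.degrees(np.arctan2(a[1],a[0])),np.degrees(np.arccos(a[2]/np.linalg.norm(a))))
a=T["hook"]-T["ringtop"]; print(a,np.degrees(np.arctan2(a[1],a[0])))
# rod+stem depth points: slices
for s,n in ((s1,"scene"),(s2,"side")):
    u,v,P,C=cloud(s)
    m=(np.abs(P[:,0]-T["sh"][0])<90)&(np.abs(P[:,1]-T["sh"][1])<90)&(P[:,2]>30)
    for z in range(30,145,10):
        q=P[m&(abs(P[:,2]-z)<5)]
        if len(q):print(n,z,len(q),q.mean(0).round(1),np.ptp(q,axis=0).round(0))
    m=(np.abs(P[:,0]-T["sh"][0])<120)&(np.abs(P[:,1]-T["sh"][1])<120)&(abs(P[:,2]-13)<5)
    q=P[m];print(len(q),cv2.minAreaRect(q[:,:2].astype(np.float32)))
E
```

```text
ringtop [434.6 238.4  13.3] [0.1 0. ]
hook [393.6 226.9  25.7] [0.1 0.1]
tip [548.2  -4.4 135.5] [0.1 0. ]
sh [575.   -2.6  86.3] [0.4 0.3]
ball [561.   -1.3 131.1] [0.2 0.1]
plateL [647.  -36.2   3.7] [0. 0.]
[-26.77273291  -1.79858361  49.19088412] 56.03353648550586 -176.15666277021424 28.611974661740888
[-41.00943115 -11.45183184  12.4136156 ] -164.39767621824467
scene 30 40 [621.2   2.7  32.8] [33. 36.  5.]
scene 40 75 [616.5   4.2  40. ] [39. 35. 10.]
scene 50 79 [610.9   3.4  50.2] [37. 37. 10.]
scene 60 76 [605.2   2.9  59.9] [34. 35. 10.]
scene 70 82 [599.2   3.1  70.1] [42. 37. 10.]
scene 80 90 [591.2   3.   80.4] [45. 36. 10.]
scene 90 99 [586.1  -0.9  90. ] [29. 37. 10.]
scene 100 38 [574.4  -1.2  99.9] [32. 18.  9.]
scene 110 44 [568.7  -1.5 109.7] [22. 20. 10.]
scene 120 42 [561.7  -1.1 120.2] [23. 19. 10.]
scene 130 39 [557.   -1.4 130.7] [21. 19. 10.]
scene 140 24 [552.5  -3.2 137.2] [17. 15.  5.]
570 ((589.060302734375, -3.3498802185058594), (122.57733917236328, 80.97651672363281), 1.9749912023544312)
side 30 27 [610.5 -15.9  32.5] [43. 25.  5.]
side 40 48 [605.3 -16.5  40.2] [48. 21. 10.]
side 50 49 [601.4 -16.2  49.6] [45. 25.  9.]
side 60 53 [593.6 -17.3  59.9] [47. 22. 10.]
side 70 61 [587.6 -16.4  70.3] [50. 20. 10.]
side 80 60 [579.3 -13.9  80.8] [44. 36.  9.]
side 90 64 [580.7 -10.7  90.1] [35. 41. 10.]
side 100 39 [574.2  -8.4  99.2] [38. 18. 10.]
side 110 25 [564.  -10.4 110.5] [22. 15.  9.]
side 120 29 [556.6 -10.5 120.2] [25. 12. 10.]
side 130 31 [552.2  -9.4 130.1] [24. 16. 10.]
side 140 30 [549.3  -6.4 138.4] [21. 19.  7.]
516 ((587.0840454101562, -3.6385040283203125), (119.88990783691406, 83.28572082519531), 1.0228426456451416)
```

```bash
python3 - <<'E'
from h import *
from station import ctrl
s=ctrl.sense(); R=cv2.Rodrigues(s["ee_rot"])[0]; print(R.round(4))
for k in "xyz": pass
print("yaw of tool y", np.degrees(np.arctan2(R[1,1],R[0,1])), "z", np.degrees(np.arctan2(R[1,2],R[0,2])))
E
```

```text
[[-4.000e-04  2.395e-01  9.709e-01]
 [-1.000e-03  9.709e-01 -2.395e-01]
 [-1.000e+00 -1.100e-03 -2.000e-04]]
yaw of tool y 76.14531509957635 z -13.85469495958322
```

```bash
cat >> h.py <<'E'
def plan(P=None,yaw=None,cmd=None):
    "cmd: (pos,yawdeg) of commanded pose; prints tool shift cm & turn. tool x assumed straight down"
    p0,y0=cmd; y=np.radians(y0); Y=np.array([np.cos(y),np.sin(y),0]); Z=np.array([np.sin(y),-np.cos(y),0])
    d=np.array(P)-p0; return np.round([-d[2]/10,d@Y/10,d@Z/10,-np.radians(yaw-y0)],3)
E
python3 - <<'E'
from h import *
s=load("wrist0.npz"); K,D,R,t=cam(s); print("cam pos",-R.T@t,"fwd",R[2])
print(proj(s,[[125.7,509.7,226.7],[125.7,509.7,100]]))
print(plan((435,238,120),105.6,((125.695,509.75,226.741),76.14)))
E
```

```text
cam pos [ 55.21177935 527.83746062 383.75019532] fwd [ 0.26893796 -0.06805272 -0.96075033]
[[257.23532387 233.03163504]
 [257.71791502 184.04076846]]
[ 10.674 -18.974  36.54   -0.514]
```

Request:
{"api": "move_arm", "payload": {"plan": [[10.67,-18.97,36.54,-0.514,1],[10.67,-18.97,36.54,-0.514,1],[10.67,-18.97,36.54,-0.514,1],[10.67,-18.97,36.54,-0.514,1],[10.67,-18.97,36.54,-0.514,1],[10.67,-18.97,36.54,-0.514,1],[10.67,-18.97,36.54,-0.514,1],[10.67,-18.97,36.54,-0.514,1],[10.67,-18.97,36.54,-0.514,1],[10.67,-18.97,36.54,-0.514,1],[10.67,-18.97,36.54,-0.514,1]]}}

```text
clock: 1.52
tool_pos: [434.3, 239.2, 120.5]
ee_rot: [-0.215, 1.559, 0.216]
wrist_force: [0.9, -0.5, 0.3]
gripper_width: 91.7
```

```bash
python3 - <<'E'
from h import *
from station import ctrl
snap("wrist","w1"); s=ctrl.sense(); print(s["clock"],s["tool_pos"],cv2.Rodrigues(s["ee_rot"])[0].round(3))
s=load("w1.npz")
u,v,P,C=cloud(s); m=(C[:,0]>C[:,2]*2.5)&(C[:,0]>100)&(P[:,2]<40)&(P[:,2]>-5); q=P[m]
print(len(q), q.min(0),q.max(0))
t=q[(q[:,2]>13)&(q[:,2]<19)]; print(np.median(t,axis=0),cv2.minEnclosingCircle(t[:,:2].astype(np.float32)))
E
```

```text
1.575 [434.40218927 239.0568351  120.44013714] [[ 0.001 -0.271  0.963]
 [ 0.     0.963  0.271]
 [-1.     0.     0.001]]
1395 [389.23841949 213.92716197  -1.5136082 ] [457.1487439  260.2332974   27.55846536]
[433.19486534 236.67848407  15.7938404 ] ((423.462890625, 234.1083526611328), 34.117767333984375)
```

View pics/w1.png

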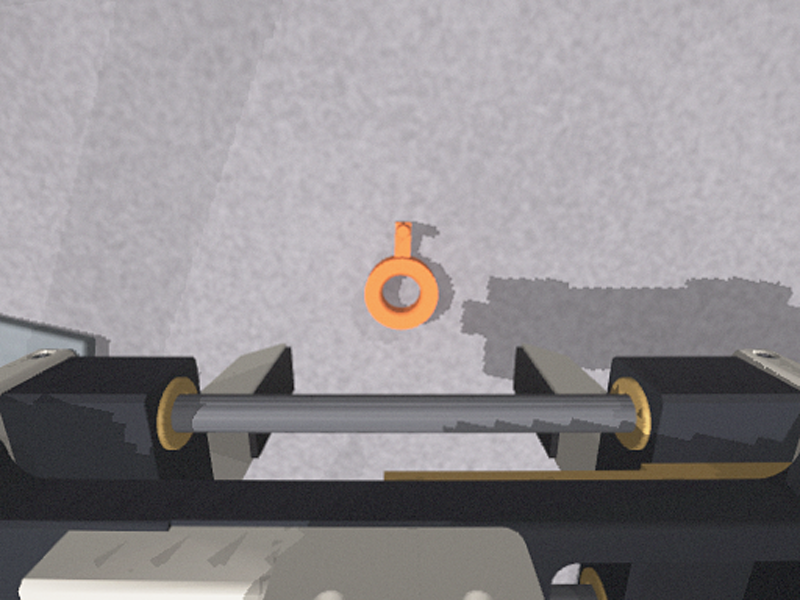

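The wrist view shows the ring at (401,293), its hook up at (404,228), aligned between the fingers.

```bash
python3 - <<'E'
from h import *
s=load("w1.npz")
def onz(s,uv,z):
    o,d=ray(s,uv); k=(z-o[2])/d[0,2]; return o+k*d[0]
c=onz(s,(401/1.5625-.2,293/1.5625-.2),16); h=onz(s,(403.5/1.5625-.2,228/1.5625-.2),26)
print(c,h,np.degrees(np.arctan2(*(h-c)[1::-1])), np.linalg.norm((h-c)[:2]))
# independent: triangulate with scene/side
s1,s2=load("scene0.npz"),load("side0.npz")
print(tri([(s,(256.5,187.3)),(s1,(374.5,227.2)),(s2,(190,186.5))]))
u,v,P,C=cloud(s); m=(C[:,0]>C[:,2]*2.2)&(C[:,0]>100)&(P[:,2]<18.5)&(P[:,2]>13); q=P[m]; q=q[np.linalg.norm(q[:,:2]-c[:2],axis=1)<27]
print(q.mean(0),(q.min(0)+q.max(0))/2,np.ptp(q,axis=0))
E
```

```text
[433.01999695 236.82563024  16.        ] [391.04023488 226.7180917   26.        ] -166.46246715336798 43.17942517987387
(array([434.22348015, 237.77671896,  13.18195057]), [np.float64(0.826244931973207), np.float64(0.2378385109818223), np.float64(0.18863976293650575)])
[433.63729877 236.98447248  15.7525741 ] [433.89954782 237.2019704   15.50625165] [46.63055715 46.54961687  4.89697879]
```

```bash
python3 - <<'E'
from h import *
print(plan((433.5,236.9,3),104.2,((435,238,120),105.6)))
E
```

```text
[11.7   -0.066 -0.174  0.024]
```

Request:
{"api": "move_arm", "payload": {"plan": [[5,-0.07,-0.17,0.024,1],[9,-0.07,-0.17,0.024,1],[10.5,-0.07,-0.17,0.024,1],[11.7,-0.07,-0.17,0.024,1],[11.7,-0.07,-0.17,0.024,1],[11.7,-0.07,-0.17,0.024,1],[11.7,-0.07,-0.17,0.024,0.3],[11.7,-0.07,-0.17,0.024,0.3],[11.7,-0.07,-0.17,0.024,0.3],[11.7,-0.07,-0.17,0.024,0.3],[11.7,-0.07,-0.17,0.024,0.3],[11.7,-0.07,-0.17,0.024,0.3]]}}

```text
clock: 3.08
tool_pos: [433.6, 237.0, 3.0]
ee_rot: [-0.195, 1.562, 0.195]
wrist_force: [-0.6, 0.4, -0.0]
gripper_width: 46.8
```

```bash
python3 - <<'E'
from h import *
from station import ctrl
snap("wrist","w2"); s=ctrl.sense(); print(s["clock"],s["tool_pos"],s["gripper_width"],s["wrist_force"])
E
```

```text
3.125 [433.58658089 236.95330064   3.01062069] 46.15951366375918 [-0.34941521 -0.19412792 -0.06260137]
```

View pics/w2.png

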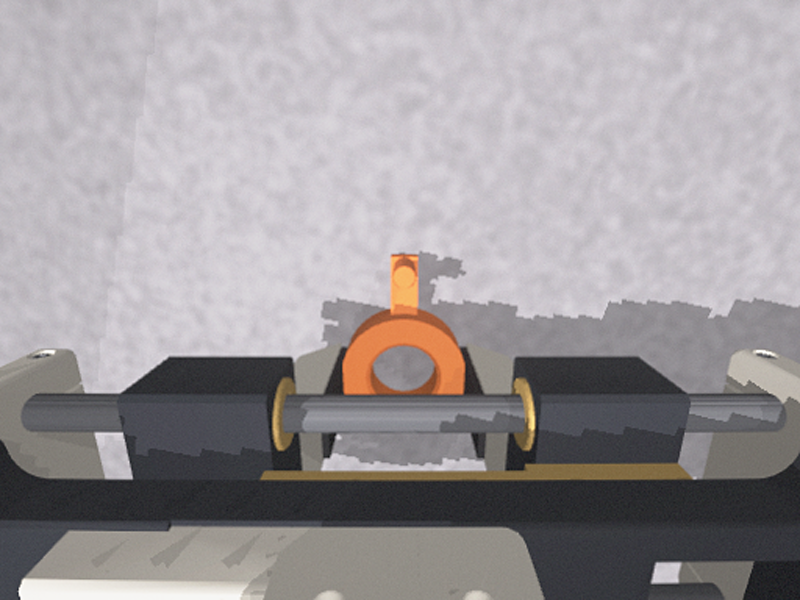

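Ring gripped: in the image it sits at (403,365), hook at (404,275). Lift it and look at the post from above.

```bash
python3 - <<'E'
from h import *
s=load("w2.npz"); 
for (u,v) in [(400,412),(350,412),(400,365),(280,412),(400,478),(400,550)]:
    x,y=int(u/1.5625),int(v/1.5625); z=s["depth"][y,x]; print((u,v),z, at_depth(s,(x,y),[z])-np.array([433.5,237,3]) if z else 0)
p=((433.48,236.9,3),104.2)
print(plan((590,30,200),91.5,p))
print(plan((590,-40,200),91.5,((590,30,200),91.5)))
E
```

```text
(400, 412) 84.58683 [[-26.28525755  -7.53876334  82.62495095]]
(350, 412) 84.920944 [[-23.59918052 -17.40420213  82.33878717]]
(400, 365) 175.07683 [[ 2.29965232 -1.05712471 -3.10109098]]
(280, 412) 83.94792 [[-20.62128259 -31.20129268  83.21963372]]
(400, 478) 76.00353 [[-19.52064787  -5.75303036  93.57766502]]
(400, 550) 57.08942 [[-22.64860295  -6.38706846 112.34357888]]
[-19.7   -23.897  10.098   0.222]
[ 0.    -6.998 -0.183 -0.   ]
```

Request:
{"api": "move_arm", "payload": {"plan": [[-5,0,0,0,0.3],[-10,0,0,0.05,0.3],[-15,-2,1,0.1,0.3],[-19.7,-6,2.5,0.15,0.3],[-19.7,-12,5,0.2,0.3],[-19.7,-18,7.5,0.222,0.3],[-19.7,-23.9,10.1,0.222,0.3],[-19.7,-23.9,10.1,0.222,0.3],[-19.7,-23.9,10.1,0.222,0.3],[-19.7,-23.9,10.1,0.222,0.3]]}}

```text
clock: 4.38
tool_pos: [589.4, 31.4, 200.0]
ee_rot: [-0.021, 1.571, 0.022]
wrist_force: [0.7, 0.3, -0.2]
gripper_width: 46.4
```

```bash
python3 - <<'E'
from h import *
from station import ctrl
snap("wrist","w3"); s=ctrl.sense(); print(s["clock"],s["tool_pos"],s["gripper_width"],s["wrist_force"],cv2.Rodrigues(s["ee_rot"])[0].round(3))
E
```

```text
4.425 [589.44280769  31.49083153 200.12646663] 46.254512348182516 [ 0.63675873 -0.50778902 -0.99884433] [[-0.    -0.028  1.   ]
 [ 0.     1.     0.028]
 [-1.     0.    -0.   ]]
```

Request:
{"api": "move_arm", "payload": {"plan": [[0,-3.5,-0.1,0,0.3],[0,-7,-0.18,0,0.3],[0,-7,-0.18,0,0.3],[0,-7,-0.18,0,0.3]]}}

```text
clock: 4.92
tool_pos: [590.0, -38.7, 200.2]
ee_rot: [-0.021, 1.571, 0.022]
wrist_force: [1.0, 0.0, -0.6]
gripper_width: 46.3
```

```bash
python3 - <<'E'
from h import *
from station import ctrl
snap("wrist","w4"); s=ctrl.sense(); print(s["clock"],s["tool_pos"],s["gripper_width"],s["wrist_force"],cv2.Rodrigues(s["ee_rot"])[0].round(3))
E
```

```text
4.975 [590.05813006 -38.49344788 200.19109287] 46.1153470279269 [ 0.28403256  0.02755292 -0.57862181] [[ 0.    -0.028  1.   ]
 [ 0.001  1.     0.028]
 [-1.     0.001  0.   ]]
```

View pics/w3.png

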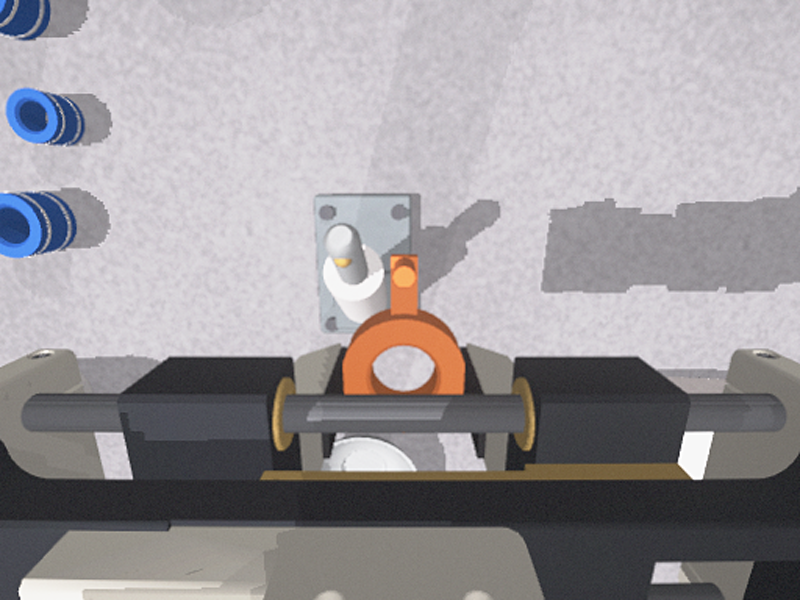

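View pics/w4.png

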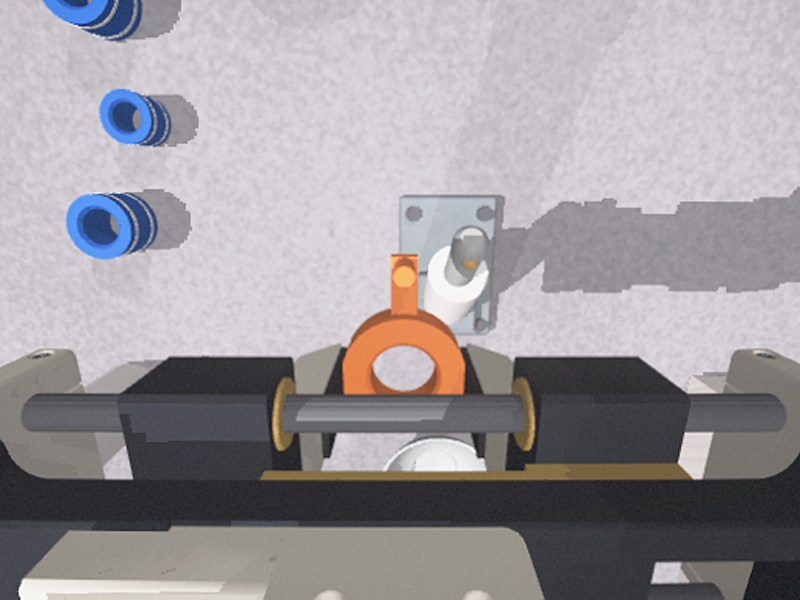

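```bash
python3 - <<'E'
from h import *
o=[]
for n,c in (("w3",(195,115,275,215)),("w4",(250,115,330,215))):
    s=load(n+".npz"); x0,y0,x1,y1=c
    o.append(cv2.resize(s["frame"][y0:y1,x0:x1,::-1],None,fx=5,fy=5,interpolation=cv2.INTER_CUBIC))
cv2.imwrite("pics/posts.png",np.hstack(o))
E
```

```text
(no output)
```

View pics/posts.png

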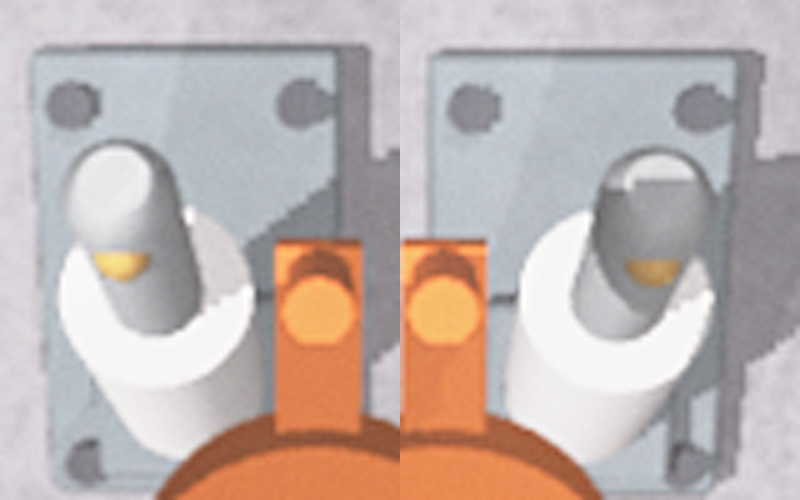

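```bash
python3 - <<'E'
from h import *
from scipy.optimize import least_squares
S={n:load(n+".npz") for n in ("w3","w4","scene0","side0")}
obs=dict(tip=dict(w3=(217.6,150.2),w4=(301.2,150.6),scene0=(267.7,167.9),side0=(230.8,185.6)),
         sh=dict(w3=(225.6,173.8),w4=(292.8,174.6),scene0=(260.1,190.2),side0=(241,200)))
for k in obs:
    print(k,tri([(S["w3"],obs[k]["w3"]),(S["w4"],obs[k]["w4"])]), tri([(S[n],obs[k][n]) for n in S])[0])
def res(p,names,full=False):
    sh=np.array([p[0],p[1],86+ (p[3] if len(p)>3 else 0)]); y=p[2]; tip=sh+60*np.array([-.5*np.cos(y),-.5*np.sin(y),.866])
    r=[proj(S[n],P)[0]-obs[k][n] for n in names for k,P in (("tip",tip),("sh",sh))]
    return np.concatenate(r)
for names in (["w3","w4"],list(S),["scene0","side0"]):
    f=least_squares(res,[575,-3,0.02],args=(names,)); p=f.x; print(names,p[:2],np.degrees(p[2]),"tip",p[:2]-30*np.array([np.cos(p[2]),np.sin(p[2])]));print(f.fun.round(1))
# depth-based: cyl points of the rod from wrist
for n in ("w3","w4"):
    u,v,P,C=cloud(S[n]); m=(P[:,2]>15)&(P[:,2]<150)&(abs(P[:,0]-570)<60)&(abs(P[:,1])<50)&(C[:,0]<C[:,2]*1.5)
    q=P[m]; t=q[q[:,2]>131]; print(n,t.mean(0),t.min(0),t.max(0)); st=q[(q[:,2]>70)&(q[:,2]<95)]; print(st.min(0),st.max(0))
    m=(P[:,2]>8)&(P[:,2]<16)&(abs(P[:,0]-590)<75)&(abs(P[:,1])<55); print(cv2.minAreaRect(P[m][:,:2].astype(np.float32)))
E
```

```text
tip (array([545.37672734,  -3.364397  , 134.01822425]), [np.float64(0.5129799604039558), np.float64(0.5117753198726858)]) [546.40959116  -4.17314664 135.84604128]
sh (array([576.1138764 ,  -2.44562396,  86.16803411]), [np.float64(0.12507118247670468), np.float64(0.1248181514426357)]) [575.33841955  -2.75578837  87.79664166]
['w3', 'w4'] [575.36209783  -2.46753471] 1.7276797292003792 tip [545.37573548  -3.37200862]
[-0.7  0.1 -0.  -0.9  0.7  1.1  0.  -0.6]
['w3', 'w4', 'scene0', 'side0'] [575.49333559  -2.53881454] 1.913912288117368 tip [545.51007151  -3.54075031]
[-0.9  0.2 -0.1 -0.7  0.5  1.3 -0.1 -0.5  1.5 -0.9  0.7  0.4 -0.7 -0.5
  0.9  0.6]
['scene0', 'side0'] [576.30314832  -2.7889558 ] 6.4843022960950405 tip [546.49506332  -6.17688562]
[ 0.4 -1.1  0.4  0.5 -0.3 -0.1  1.2  0.7]
w3 [549.87366524  -2.62150494 136.56723735] [540.8072738  -12.56836813 131.06124648] [563.91264479   6.71446937 142.06332961]
[560.07536076 -22.246657    70.27493508] [607.47259647  17.38454386  94.92417545]
((588.8964233398438, -2.859283447265625), (118.95162200927734, 79.50418090820312), 1.5529030561447144)
w4 [549.92070547  -4.21053232 136.4199823 ] [541.0881819  -13.3249518  131.14769985] [563.51517272   6.42294137 141.48538211]
[560.35252676 -22.70403984  70.05157488] [607.53232546  16.83699519  94.98476016]
((588.3480224609375, -2.455921173095703), (117.75664520263672, 79.81880187988281), 1.4826703071594238)
```

```bash
cat > geo.py <<'E'
from h import *
yw=np.radians(1.6); SH=np.array([575.4,-2.5,86]); A=np.array([-.5*np.cos(yw),-.5*np.sin(yw),.8660]); XH=np.array([.866*np.cos(yw),.866*np.sin(yw),.5])
E
python3 - <<'E'
from geo import *
# ring in hand from w3,w4: hook tip (403.5,275)
from station import ctrl
for n,p in (("w3",(589.44,31.49,200.13)),("w4",(590.06,-38.49,200.19)),("w2",(433.6,236.95,3.0))):
    s=load(n+".npz"); o,d=ray(s,(403.7/1.5625-.2,275/1.5625-.2)); z=p[2]-3+26; X=o+d[0]*(z-o[2])/d[0,2]; print(n,X-p)
for s_ in (85,75,68,60,50,40,30,20,12,8.5):
    P=SH+s_*A-[0,0,5]; print(s_,P.round(1),plan(P,91.6,((590,-40,200),91.5)))
E
```

```text
w3 [-42.52407626  -0.92445332  23.        ]
w4 [-42.50781237  -0.96556932  23.        ]
w2 [-41.11869677 -10.51215623  23.        ]
85 [532.9  -3.7 154.6] [ 4.539e+00  3.780e+00 -5.611e+00 -2.000e-03]
75 [537.9  -3.5 146. ] [ 5.405e+00  3.780e+00 -5.111e+00 -2.000e-03]
68 [541.4  -3.4 139.9] [ 6.011e+00  3.781e+00 -4.761e+00 -2.000e-03]
60 [545.4  -3.3 133. ] [ 6.704e+00  3.782e+00 -4.361e+00 -2.000e-03]
50 [550.4  -3.2 124.3] [ 7.570e+00  3.783e+00 -3.861e+00 -2.000e-03]
40 [555.4  -3.1 115.6] [ 8.436e+00  3.783e+00 -3.361e+00 -2.000e-03]
30 [560.4  -2.9 107. ] [ 9.302e+00  3.784e+00 -2.861e+00 -2.000e-03]
20 [565.4  -2.8  98.3] [ 1.0168e+01  3.7850e+00 -2.3610e+00 -2.0000e-03]
12 [569.4  -2.7  91.4] [ 1.0861e+01  3.7860e+00 -1.9610e+00 -2.0000e-03]
8.5 [571.2  -2.6  88.4] [ 1.1164e+01  3.7860e+00 -1.7860e+00 -2.0000e-03]
```

Request:
{"api": "move_arm", "payload": {"plan": [[0,3.78,-2.5,-0.002,0.3],[0,3.78,-5.1,-0.002,0.3],[3,3.78,-5.11,-0.002,0.3],[5.4,3.78,-5.11,-0.002,0.3],[5.4,3.78,-5.11,-0.002,0.3],[5.4,3.78,-5.11,-0.002,0.3],[5.4,3.78,-5.11,-0.002,0.3]]}}

```text
clock: 5.85
tool_pos: [538.8, -3.3, 147.1]
ee_rot: [-0.023, 1.569, 0.022]
wrist_force: [0.5, -0.1, -1.6]
gripper_width: 46.3
```

```bash
python3 - <<'E'
from h import *
from station import ctrl
a,_=snap("scene","s5",(220,120,320,195)); snap("side","d5",(190,140,290,215))
s=ctrl.sense(); print(s["tool_pos"],s["wrist_force"])
cv2.imwrite("pics/sd5.png",np.vstack([cv2.resize(cv2.imread(f"pics/{n}.png"),(400,300)) for n in ("s5","d5")]).reshape(2,300,400,3).transpose(1,0,2,3).reshape(300,800,3))
E
```

```text
[538.59162876  -3.46063123 146.81123756] [-0.64215859  0.41794677 -0.93105237]
```

View pics/sd5.png

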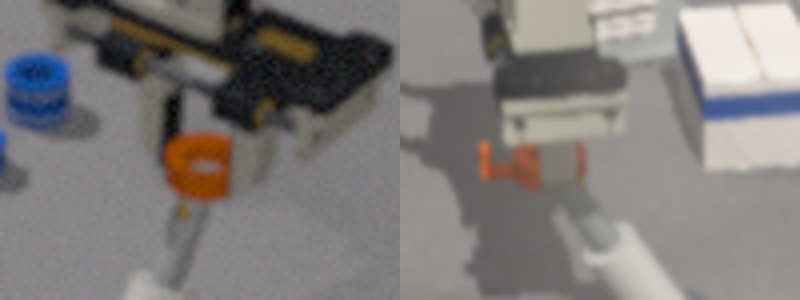

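The ring is right over the tip (left crop (200,165), right crop (545,165)). Now slide it down along the axis in short steps.

Request:
{"api": "move_arm", "payload": {"plan": [[0.26,0,0.15,0,0.3],[0.52,0,0.3,0,0.3],[0.78,0,0.45,0,0.3],[1.04,0,0.6,0,0.3],[1.3,0,0.75,0,0.3],[1.3,0,0.75,0,0.3]]}}

```text
clock: 6.7
tool_pos: [547.8, -3.4, 133.4]
ee_rot: [-0.022, 1.566, 0.022]
wrist_force: [7.9, 0.4, 1.6]
gripper_width: 47.0
```

```bash
cat > look.py <<'E'
import sys
from h import *
from station import ctrl
t=sys.argv[1]; c1=eval(sys.argv[2]) if len(sys.argv)>2 else (220,120,320,195); c2=eval(sys.argv[3]) if len(sys.argv)>3 else (190,140,290,215)
snap("scene","s"+t,c1); snap("side","d"+t,c2)
s=ctrl.sense(); print(s["clock"],s["tool_pos"],s["wrist_force"],s["ft_torque"],s["gripper_width"])
cv2.imwrite(f"pics/sd{t}.png",np.hstack([cv2.resize(cv2.imread(f"pics/{n}{t}.png"),(400,300)) for n in "sd"]))
E
python3 look.py 6
```

```text
6.8 [548.05124742  -3.40430915 133.65050101] [ 7.31796484 -0.42985272  1.56822122] [ 0.11861623 -1.34441057 -0.07826416] 45.948761537287886
```

View pics/sd6.png

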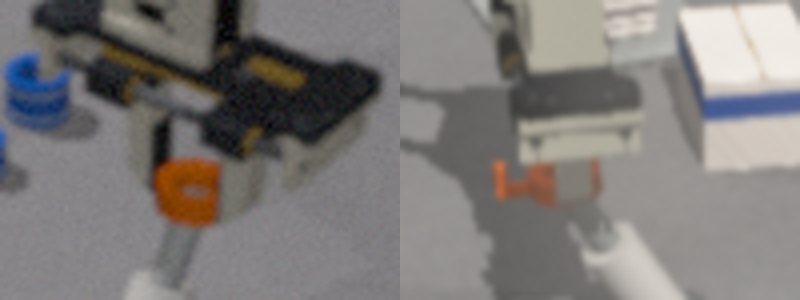

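Request:
{"api": "move_arm", "payload": {"plan": [[0.26,0,0.15,0,0.3],[0.52,0,0.3,0,0.3],[0.78,0,0.45,0,0.3],[1.04,0,0.6,0,0.3],[1.04,0,0.6,0,0.3]]}}

```text
clock: 7.42
tool_pos: [552.1, -3.1, 122.5]
ee_rot: [-0.022, 1.57, 0.022]
wrist_force: [5.4, 1.1, 0.6]
gripper_width: 46.5
```

```bash
python3 look.py 7
```

```text
7.525 [552.10797615  -3.13945325 122.53373378] [ 5.98027483  0.59811647 -0.75156778] [ 0.04070582 -0.96266978 -0.0571106 ] 46.65302491567554
```

View pics/sd7.png

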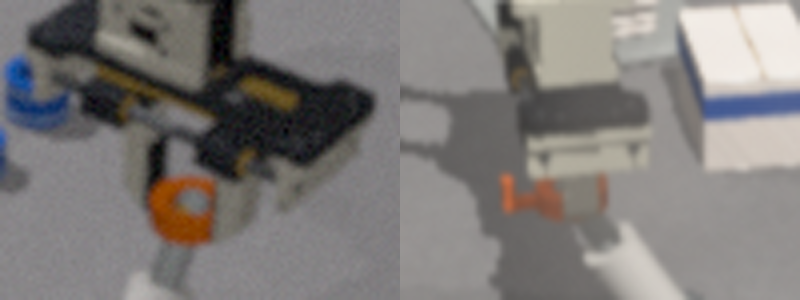

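The rod tip shows inside the bore (left crop (185,205)) and the ring has begun to tilt. Continue.

Request:
{"api": "move_arm", "payload": {"plan": [[0.26,0,0.15,0,0.3],[0.52,0,0.3,0,0.3],[0.78,0,0.45,0,0.3],[1.04,0,0.6,0,0.3],[1.3,0,0.75,0,0.3],[1.56,0,0.9,0,0.3],[1.56,0,0.9,0,0.3]]}}

```text
clock: 8.4
tool_pos: [560.0, -2.8, 106.7]
ee_rot: [-0.022, 1.572, 0.022]
wrist_force: [0.5, -0.1, 1.2]
gripper_width: 46.3
```

```bash
python3 look.py 8
```

```text
8.5 [559.96931262  -2.83721753 106.62058284] [-0.13327058 -0.83212812  0.60700768] [-0.04446001 -0.23674167 -0.00341407] 46.18427693140896
```

View pics/sd8.png

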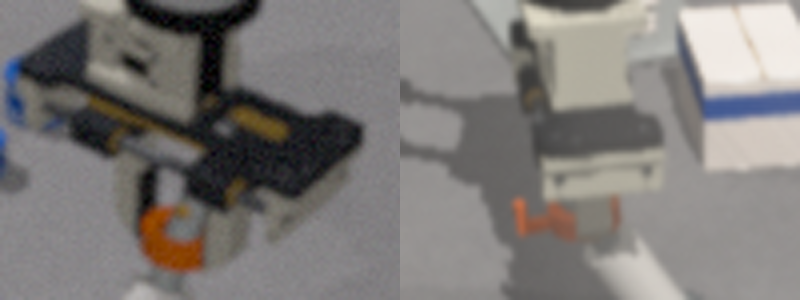

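Request:
{"api": "move_arm", "payload": {"plan": [[0.26,0,0.15,0,0.3],[0.52,0,0.3,0,0.3],[0.78,0,0.45,0,0.3],[1.04,0,0.6,0,0.3],[1.3,0,0.75,0,0.3],[1.5,0,0.87,0,0.3],[1.7,0,0.98,0,0.3],[1.86,0,1.07,0,0.3],[1.86,0,1.07,0,0.3]]}}

```text
clock: 9.62
tool_pos: [568.8, -2.3, 87.6]
ee_rot: [-0.022, 1.577, 0.023]
wrist_force: [-6.4, -0.4, 6.7]
gripper_width: 46.7
```

```bash
python3 look.py 9
```

```text
9.725 [568.7716287   -2.33663766  87.60753436] [-6.18140224 -0.64327392  4.61927239] [-0.04690581  0.93206042  0.02750291] 46.502708037821236
```

View pics/sd9.png

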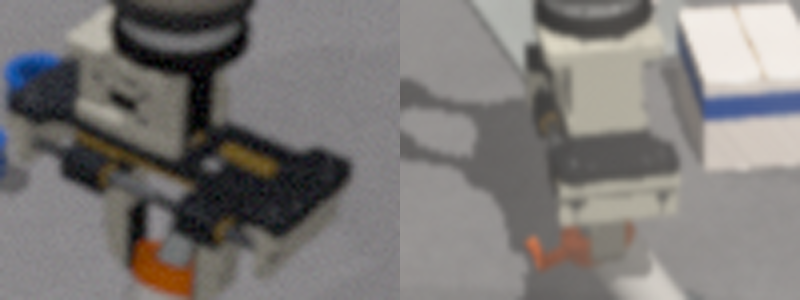

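Request:
{"api": "move_arm", "payload": {"plan": [[0.17,0,0.1,0,0.3],[0.35,0,0.2,0,0.3],[0.35,0,0.2,0,0.3],[0.0,0,0,0,0.3],[0.0,0,0,0,0.75],[0.0,0,0,0,0.75],[0.0,0,0,0,0.75],[0.0,0,0,0,0.75]]}}

```text
clock: 10.72
tool_pos: [571.4, -2.6, 88.3]
ee_rot: [-0.022, 1.571, 0.022]
wrist_force: [0.4, 0.6, -0.9]
gripper_width: 68.8
```

```bash
python3 look.py 10; python3 -c "
from h import *
snap('wrist','w10')"
```

```text
10.825 [571.36827566  -2.55068496  88.35815461] [ 1.0971392   0.07277721 -0.58539722] [ 0.04167357 -0.01430238  0.01565604] 68.65921015136524
```

View pics/sd10.png

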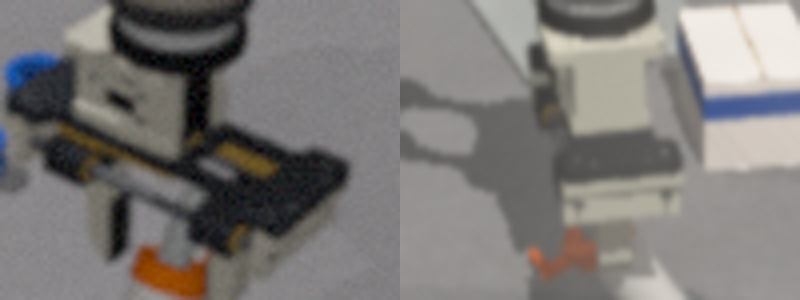

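View pics/w10.png

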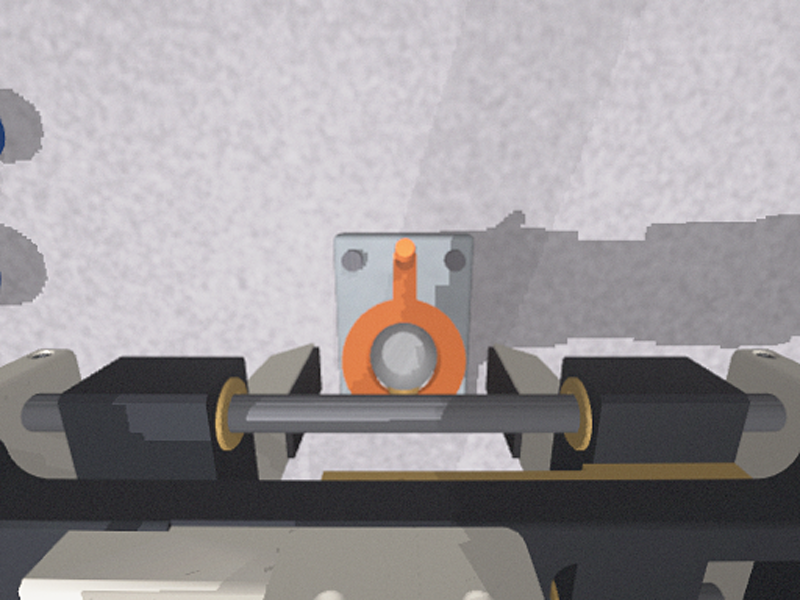

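The ring is on the post with its hook on the low side (hook at (404,250) in the wrist image). Retreat upward and go to the small collar.

```bash
python3 - <<'E'
from h import *
print(plan((477,-247,130),91.6,((571.2,-2.6,88.4),91.6)))
E
```

```text
[ -4.16  -24.167 -10.099  -0.   ]
```

Request:
{"api": "move_arm", "payload": {"plan": [[-5,0,0,0,0.85],[-9,0,0,0,1],[-12,-5,-2,0,1],[-12,-11,-5,0,1],[-12,-17,-7.5,0,1],[-9,-22,-9,0,1],[-4.2,-24.2,-10.1,0,1],[-4.2,-24.2,-10.1,0,1],[-4.2,-24.2,-10.1,0,1],[-4.2,-24.2,-10.1,0,1]]}}

```text
clock: 12.12
tool_pos: [478.6, -246.8, 132.2]
ee_rot: [-0.025, 1.568, 0.022]
wrist_force: [1.0, 0.2, 0.1]
gripper_width: 91.9
```

```bash
python3 look.py 11 "(215,145,315,220)" "(205,150,305,225)"; python3 - <<'E'
from h import *
snap('wrist','w11')
s=load("w11.npz")
u,v,P,C=cloud(s); m=(C[:,2]>C[:,0]*1.6)&(C[:,2]>80)&(P[:,2]<34)&(P[:,2]>24)&(np.linalg.norm(P[:,:2]-[477,-247],axis=1)<35); q=P[m]
print(q.mean(0),(q.min(0)+q.max(0))/2,np.ptp(q,axis=0))
E
```

```text
12.225 [ 478.31752139 -246.7956253   131.81655427] [-0.25781769  0.21409209  0.0164209 ] [-0.00385412  0.05334066 -0.0084906 ] 91.79186345105218
[ 476.7370376  -247.14473273   27.58239796] [ 477.1575975  -247.09363042   26.84890245] [37.39503503 36.05492882  5.6316284 ]
```

View pics/sd11.png

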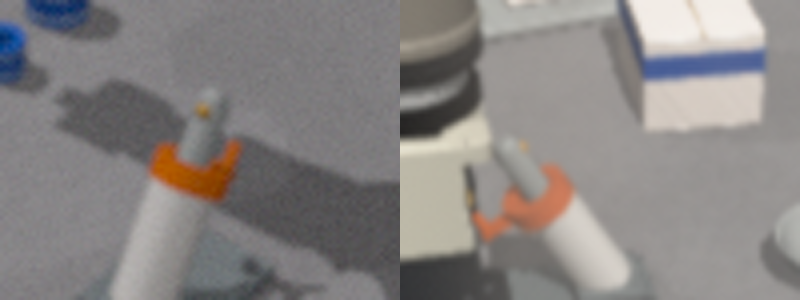

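View pics/w11.png

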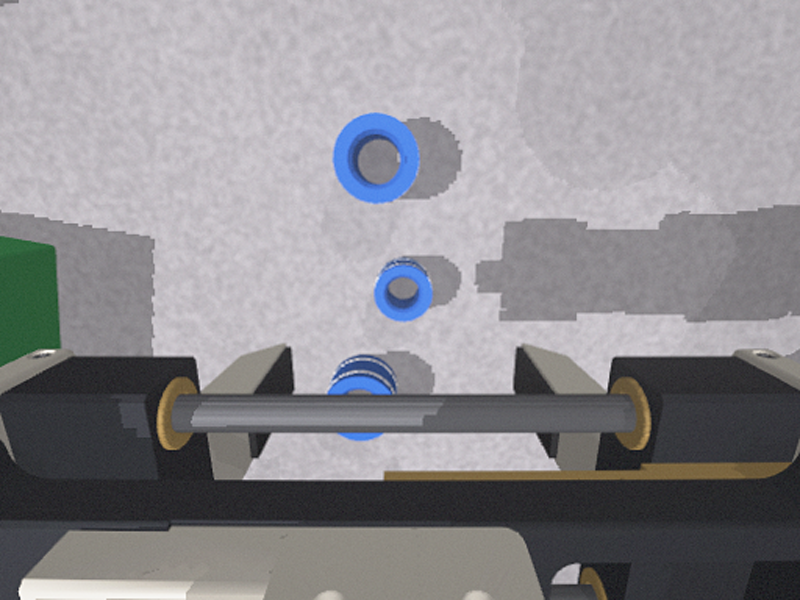

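The ring sits flat on the shoulder in both views (left crop (195,172), right crop (535,200)), hook on the low side. The small collar is at wrist pixel (403,290), centre (477,-247), top about 28. I'll grip its upper half so that it can pivot.

Request:
{"api": "move_arm", "payload": {"plan": [[5,0,0,0,1],[9,0,0,0,1],[11.6,0,0,0,1],[11.6,0,0,0,1],[11.6,0,0,0,1],[11.6,0,0,0,1],[11.6,0,0,0,0.2],[11.6,0,0,0,0.2],[11.6,0,0,0,0.2],[11.6,0,0,0,0.2],[11.6,0,0,0,0.2],[11.6,0,0,0,0.2],[11.6,0,0,0,0.2],[6.6,0,0,0,0.2],[1.6,0,0,0,0.2],[1.6,0,0,0,0.2]]}}

```text
clock: 14.28
tool_pos: [479.2, -248.7, 118.2]
ee_rot: [-0.026, 1.564, 0.019]
wrist_force: [-0.6, -0.0, -1.8]
gripper_width: 36.2
```

```bash
python3 - <<'E'
from geo import *
from station import ctrl
s=ctrl.sense(); print(s["clock"],s["tool_pos"],s["gripper_width"],s["wrist_force"])
snap('wrist','w12')
c=((477,-247,114),91.6)
for s_ in (100,90,84,80):
    P=SH+s_*A-[0,0,7]; print(s_,P.round(1),plan(P,91.6,c))
E
```

```text
14.275 [ 479.24981826 -248.66956221  118.15985796] 36.23231055463113 [-0.57868047 -0.02474907 -1.76043361]
100 [525.4  -3.9 165.6] [-5.16  24.166  5.519 -0.   ]
90 [530.4  -3.8 156.9] [-4.294 24.166  6.019 -0.   ]
84 [533.4  -3.7 151.7] [-3.774 24.166  6.319 -0.   ]
80 [535.4  -3.6 148.3] [-3.428 24.166  6.519 -0.   ]
```

View pics/w12.png

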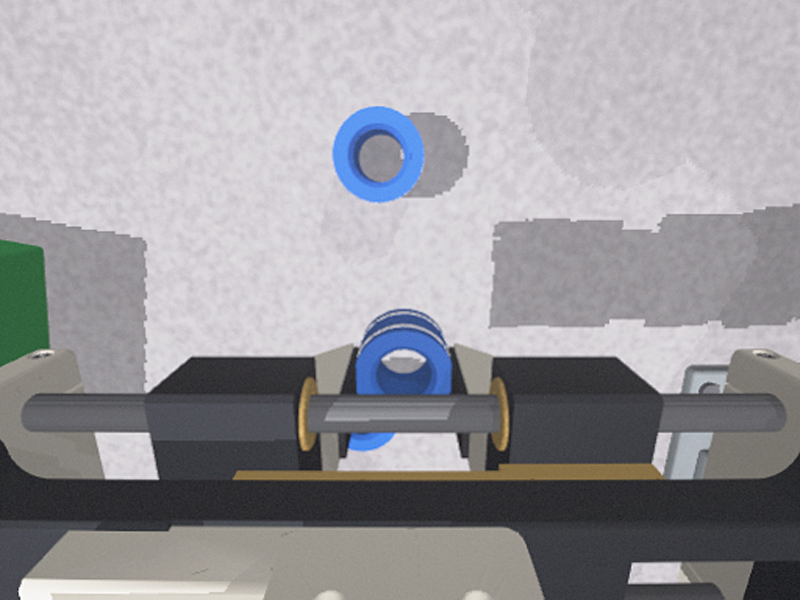

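Request:
{"api": "move_arm", "payload": {"plan": [[-5,0,0,0,0.2],[-8,5,1,0,0.2],[-8,11,2.5,0,0.2],[-8,17,4,0,0.2],[-8,22,5.3,0,0.2],[-8,24.17,5.77,0,0.2],[-8,24.17,5.77,0,0.2],[-6,24.17,5.77,0,0.2],[-4.73,24.17,5.77,0,0.2],[-4.73,24.17,5.77,0,0.2],[-4.73,24.17,5.77,0,0.2],[-4.73,24.17,5.77,0,0.2]]}}

```text
clock: 15.82
tool_pos: [528.5, -4.3, 162.3]
ee_rot: [-0.022, 1.569, 0.022]
wrist_force: [0.6, -0.9, -1.5]
gripper_width: 36.2
```

```bash
python3 look.py 13 "(215,110,315,185)" "(190,130,290,205)";  python3 -c "
from h import *
snap('wrist','w13',(180,170,340,290))"
```

```text
15.925 [528.32770412  -4.18517951 162.19077608] [ 0.00138623  0.49072393 -1.32280408] [0.00226163 0.04549224 0.04143567] 35.98724468196935
```

View pics/sd13.png

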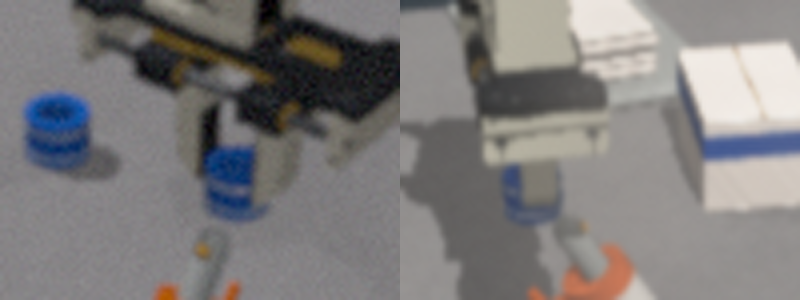

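View pics/w13.png

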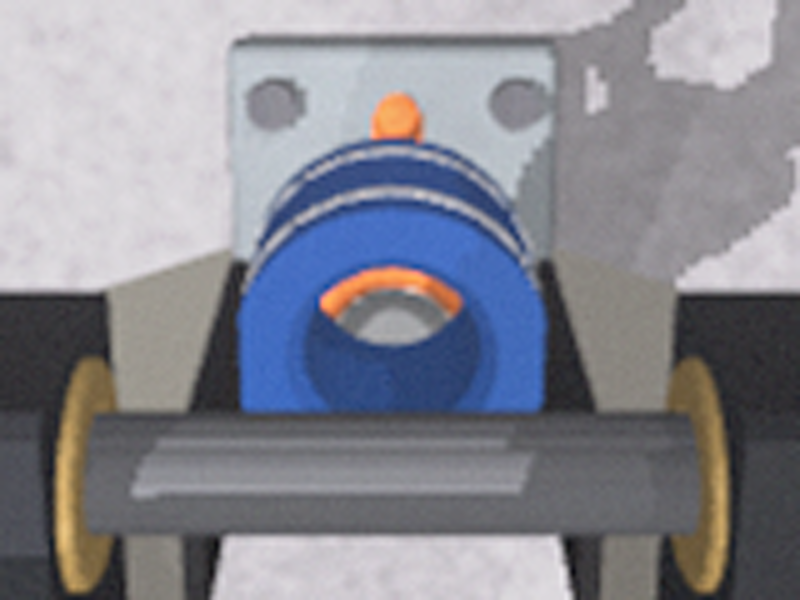

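Request:
{"api": "move_arm", "payload": {"plan": [[0.26,0,0.15,0,0.2],[0.52,0,0.3,0,0.2],[0.78,0,0.45,0,0.2],[1.04,0,0.6,0,0.2],[1.3,0,0.75,0,0.2],[1.3,0,0.75,0,0.2]]}}

```text
clock: 16.73
tool_pos: [532.9, -4.2, 150.5]
ee_rot: [-0.023, 1.576, 0.022]
wrist_force: [-16.3, -2.5, 20.7]
gripper_width: 36.5
```

```bash
python3 look.py 14 "(215,110,315,185)" "(190,130,290,205)";  python3 -c "
from h import *
snap('wrist','w14',(180,170,340,290))"
```

```text
16.825 [532.94593565  -4.21287332 150.49393322] [-16.26451588  -1.68247793  21.02915617] [-0.2147128   2.73342524 -0.03809375] 36.28607144414794
```

View pics/sd14.png

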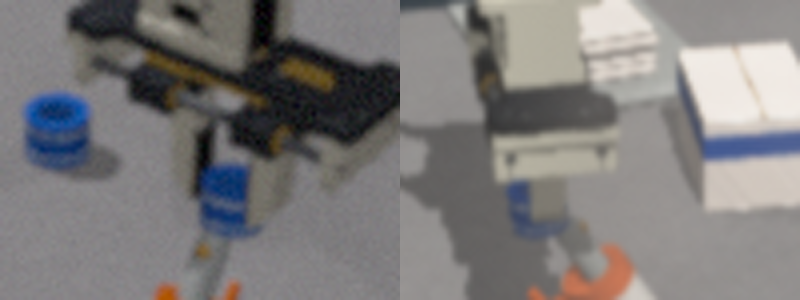

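View pics/w14.png

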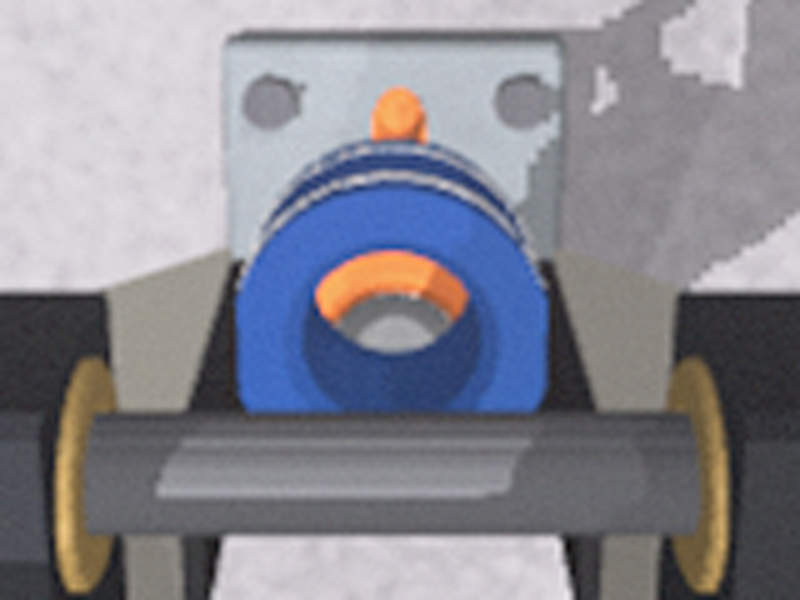

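Collar is pressing on the tip and starting to tilt (top rim now covers more of the side band). Continue in small steps.

Request:
{"api": "move_arm", "payload": {"plan": [[0.17,0,0.1,0,0.2],[0.35,0,0.2,0,0.2],[0.52,0,0.3,0,0.2],[0.52,0,0.3,0,0.2]]}}

```text
clock: 17.38
tool_pos: [534.6, -4.1, 144.6]
ee_rot: [-0.023, 1.579, 0.022]
wrist_force: [-19.5, -2.4, 20.0]
gripper_width: 36.2
```

```bash
python3 look.py 15 "(215,110,315,185)" "(190,130,290,205)";  python3 -c "
from h import *
snap('wrist','w15',(180,170,340,290))"
```

```text
17.475 [534.63143578  -4.08998972 144.63449459] [-18.12350796  -1.94546617  20.20431451] [-0.34449159  3.1830099   0.00590597] 36.47777256142986
```

View pics/sd15.png

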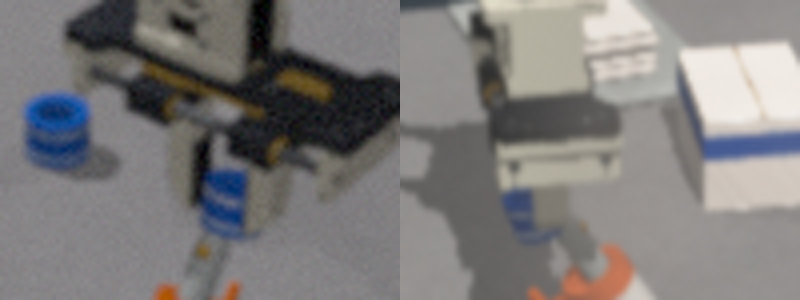

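View pics/w15.png

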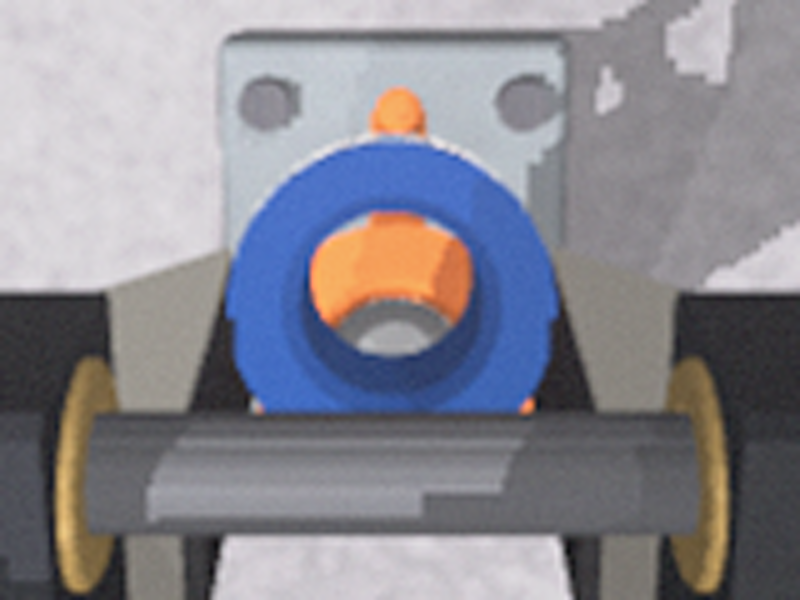

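The collar has tilted well, near the post's lean. The tip sits at (392,335), the lower part of the bore. Back off a little and measure the tilt from the rim plane.

Request:
{"api": "move_arm", "payload": {"plan": [[-0.5,0,-0.1,0,0.2],[-0.9,0,-0.2,0,0.2],[-0.9,0,-0.2,0,0.2],[-0.9,0,-0.2,0,0.2]]}}

```text
clock: 18.02
tool_pos: [536.6, -3.8, 152.2]
ee_rot: [-0.022, 1.571, 0.022]
wrist_force: [0.5, -0.3, -1.1]
gripper_width: 35.9
```

```bash
cat > tilt.py <<'E'
import sys
from geo import *
from station import ctrl
t=sys.argv[1]
s,_=snap('wrist',t,(180,170,340,290)); st=ctrl.sense(); print(st["clock"],st["tool_pos"],st["wrist_force"],st["gripper_width"])
tp=st["tool_pos"]
u,v,P,C=cloud(s)
m=(C[:,2]>C[:,0]*2)&(C[:,2]>170)&(np.linalg.norm(P-tp,axis=1)<45)
q=P[m]; print(len(q))
# ransac plane
rng=np.random.default_rng(0);best=None
for _ in range(400):
    a=q[rng.choice(len(q),3,False)]; n=np.cross(a[1]-a[0],a[2]-a[0]); 
    if np.linalg.norm(n)<50: continue
    n/=np.linalg.norm(n); k=abs((q-a[0])@n)<0.8
    if best is None or k.sum()>best.sum(): best=k
q=q[best]; c=q.mean(0); n=np.linalg.svd(q-c)[2][2]; n*=np.sign(n[2]); print("n",len(q),n.round(3),"tilt",np.degrees(np.arctan2(-n[0],n[2])),np.degrees(np.arctan2(-n[1],n[2])),"want 30, 0.9")
# fit circle center in plane: outer radius 19-ch
e1=np.cross([0,1,0],n); e1/=np.linalg.norm(e1); e2=np.cross(n,e1)
w=np.c_[(q-c)@e1,(q-c)@e2]; (cx,cy),r=cv2.minEnclosingCircle(w.astype(np.float32)); top=c+cx*e1+cy*e2; print("top centre",top.round(1),r,"rel tcp",(top-tp).round(1))
bot=top-28*n; d=bot-SH; s_=d@A; off=d-s_*A; print("bottom",bot.round(1),"s",s_,"off",off.round(1)); d=top-SH; s_=d@A; print("top s",s_,"off",(d-s_*A).round(1))
E
python3 tilt.py w16
```

```text
18.075 [536.58074429  -3.77372785 152.18057895] [ 0.55405796  0.49758623 -0.64591963] 35.89971823018506
1438
n 1071 [-0.232 -0.002  0.973] tilt 13.39126717251221 0.08848883478128138 want 30, 0.9
top centre [528.2  -3.8 169.1] 18.731000900268555 rel tcp [-8.3 -0.  16.9]
bottom [534.7  -3.8 141.9] s 68.73052063570752 off [-6.3 -0.3 -3.6]
top s 95.5609340823735 off [0.6 0.  0.4]
```

View pics/w16.png

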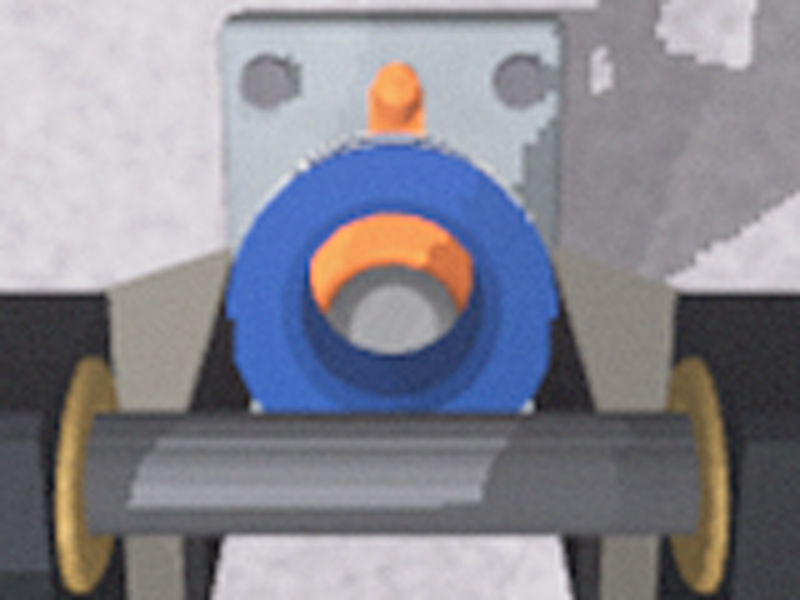

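Tilt measures about 13°, and the collar has slid a few mm to -x in the fingers, so more pressing on the rim could push it out. The tip now fits the bore mouth, so I'll shift +x 6 mm and go in along the axis.

Request:
{"api": "move_arm", "payload": {"plan": [[0,0,0.3,0,0.2],[0,0,0.6,0,0.2],[0.2,0,0.7,0,0.2],[0.4,0,0.82,0,0.2],[0.6,0,0.94,0,0.2],[0.8,0,1.06,0,0.2],[0.8,0,1.06,0,0.2]]}}

```text
clock: 18.95
tool_pos: [547.1, -3.5, 144.3]
ee_rot: [-0.022, 1.571, 0.022]
wrist_force: [0.8, 0.5, -1.0]
gripper_width: 36.1
```

```bash
python3 tilt.py w17; python3 look.py 17 "(215,110,315,185)" "(190,130,290,205)"
```

```text
19.0 [547.15633664  -3.52680156 144.42293602] [-0.23259721 -0.44543655 -1.09354712] 35.84781152809596
1448
n 1113 [-0.244 -0.003  0.97 ] tilt 14.144520639848912 0.1956476201378918 want 30, 0.9
top centre [538.8  -3.4 161.1] 18.740863800048828 rel tcp [-8.4  0.1 16.6]
bottom [545.6  -3.3 133.9] s 56.397184355270824 off [-1.6 -0.  -0.9]
top s 83.33101649434774 off [5.  0.2 2.9]
19.1 [547.1703127   -3.54712754 144.5534713 ] [ 0.47160276 -0.36073786 -0.66308131] [ 0.02250517 -0.02506343  0.00741626] 35.97790148794459
```

View pics/w17.png

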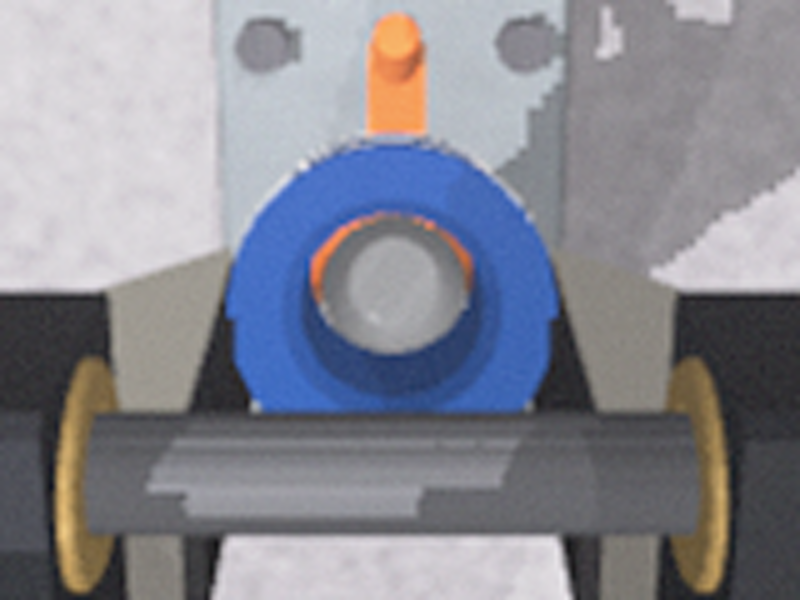

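View pics/sd17.png

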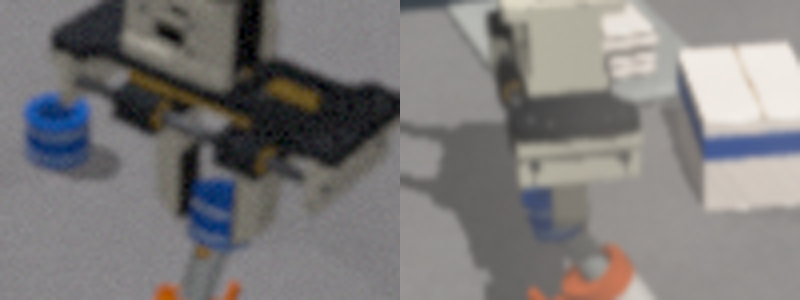

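The tip is centred in the bore mouth at (392,280), with no force. Next I'll go 3 mm deeper, then lean the top toward the low side by shifting -x while the rod holds the bottom.

Request:
{"api": "move_arm", "payload": {"plan": [[0.2,0,0.1,0,0.2],[0.35,0,0.1,0,0.2],[0.35,0,-0.2,0,0.2],[0.35,0,-0.5,0,0.2],[0.35,0,-0.8,0,0.2],[0.35,0,-0.8,0,0.2]]}}

```text
clock: 19.85
tool_pos: [542.3, -4.0, 143.3]
ee_rot: [-0.023, 1.562, 0.021]
wrist_force: [6.5, 1.0, 8.2]
gripper_width: 36.2
```

```bash
python3 tilt.py w18
```

```text
19.9 [542.30351916  -3.99160726 143.28711023] [6.25398495 1.23193838 8.03405465] 36.322362649845985
1472
n 1098 [-0.343 -0.008  0.939] tilt 20.05178388990585 0.4846806217912316 want 30, 0.9
top centre [533.5  -4.  159.7] 18.636629104614258 rel tcp [-8.8 -0.  16.4]
bottom [543.1  -3.8 133.4] s 57.21469413770467 off [-3.7 -0.5 -2.1]
top s 84.79339026561362 off [ 0.5 -0.3  0.3]
```

View pics/w18.png

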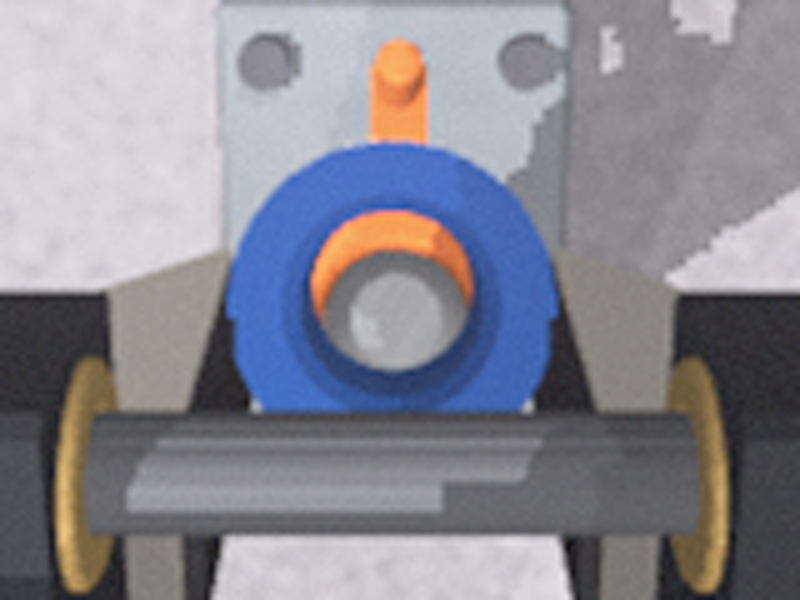

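Request:
{"api": "move_arm", "payload": {"plan": [[0.2,0,0.15,0,0.2],[0.4,0,0.3,0,0.2],[0.6,0,0.4,0,0.2],[0.7,0,0.2,0,0.2],[0.7,0,0,0,0.2],[0.7,0,-0.2,0,0.2],[0.7,0,-0.2,0,0.2]]}}

```text
clock: 20.78
tool_pos: [541.8, -3.9, 137.0]
ee_rot: [-0.022, 1.558, 0.021]
wrist_force: [9.1, 2.8, 9.1]
gripper_width: 36.3
```

```bash
python3 tilt.py w19
```

```text
20.825 [541.78855375  -3.88790502 137.02224944] [9.16814417 1.46459026 9.13635674] 36.3486615714478
1017
n 754 [-0.571 -0.029  0.821] tilt 34.82786057719991 2.0476231015856015 want 30, 0.9
top centre [530.9  -4.  152.8] 18.669889450073242 rel tcp [-10.9  -0.1  15.8]
bottom [546.9  -3.2 129.8] s 52.2298787452375 off [-2.4  0.  -1.4]
top s 80.12629584479458 off [-4.5 -0.4 -2.6]
```

View pics/w19.png

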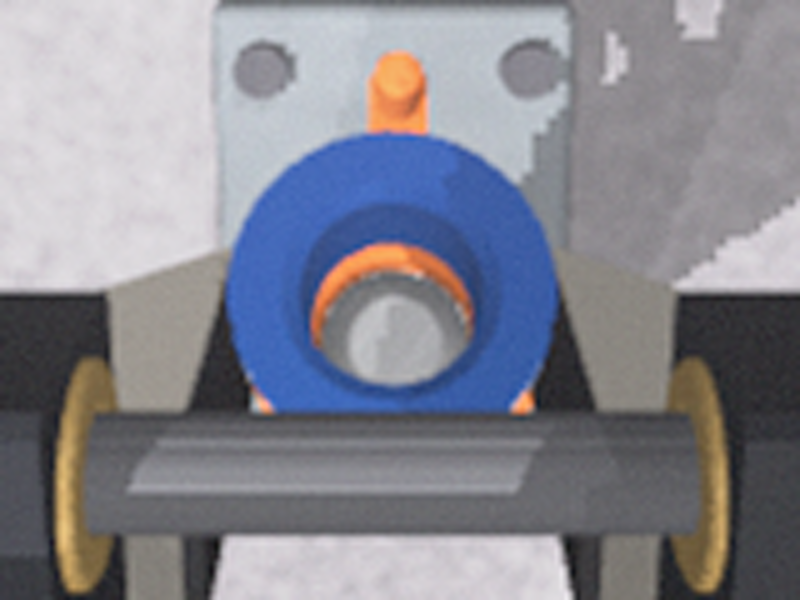

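Tilt is now about 30–35°, with the rod seen straight down the bore. Recentre, then push along the axis.

Request:
{"api": "move_arm", "payload": {"plan": [[0,0,0.4,0,0.2],[-0.1,0,0.8,0,0.2],[0.1,0,0.95,0,0.2],[0.3,0,1.1,0,0.2],[0.5,0,1.2,0,0.2],[0.5,0,1.2,0,0.2]]}}

```text
clock: 21.58
tool_pos: [550.8, -3.5, 129.5]
ee_rot: [-0.022, 1.567, 0.022]
wrist_force: [5.6, -0.4, 2.6]
gripper_width: 36.3
```

```bash
python3 tilt.py w20;python3 look.py 20 "(215,120,315,195)" "(200,140,300,215)"
```

```text
21.625 [550.77498413  -3.5117876  129.45368677] [4.92047162 0.63057516 3.26361415] 36.070644958564856
1003
n 746 [-0.553 -0.015  0.833] tilt 33.594624793560875 1.026255951865172 want 30, 0.9
top centre [540.1  -3.7 145.4] 18.632558822631836 rel tcp [-10.7  -0.2  16. ]
bottom [555.6  -3.3 122.1] s 41.18450061481731 off [ 0.8 -0.2  0.5]
top s 69.1285232770877 off [-0.7 -0.2 -0.4]
21.725 [550.79427133  -3.53364245 129.47894453] [6.01625408 0.77183692 2.36458395] [ 0.14811074 -0.98979409 -0.01151621] 36.32421626135694
```

View pics/w20.png

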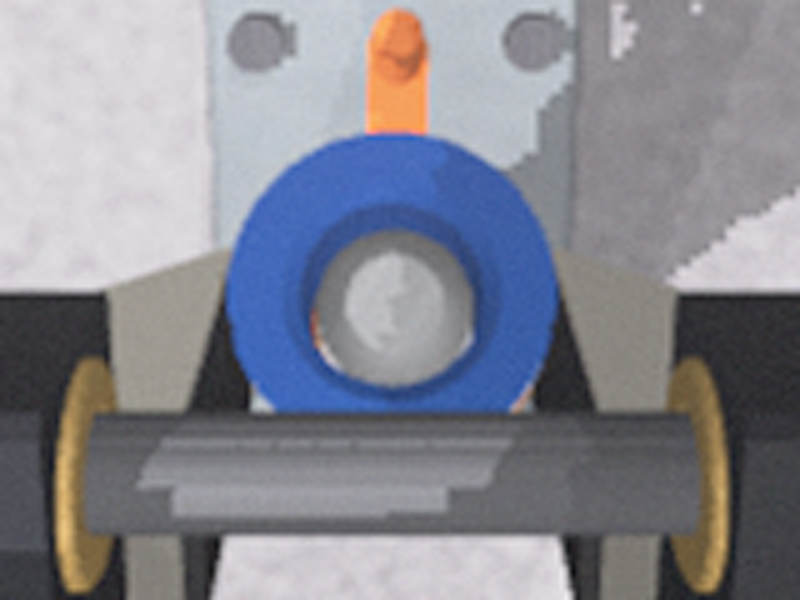

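View pics/sd20.png

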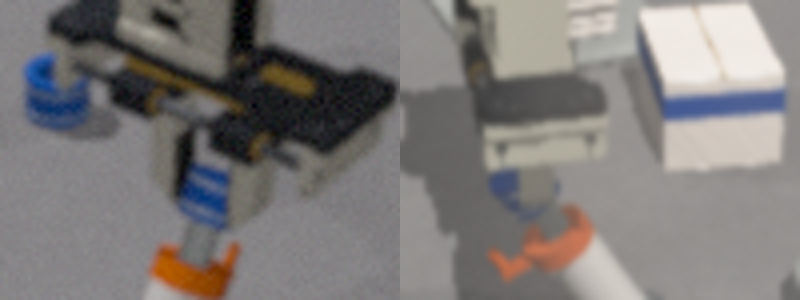

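The collar is fully on the rod, bottom at s≈41, past the ball. Continue along the axis.

Request:
{"api": "move_arm", "payload": {"plan": [[0.3,0,0.2,0,0.2],[0.6,0,0.38,0,0.2],[0.9,0,0.55,0,0.2],[1.2,0,0.72,0,0.2],[1.5,0,0.9,0,0.2],[1.73,0,1.03,0,0.2],[1.73,0,1.03,0,0.2]]}}

```text
clock: 22.6
tool_pos: [561.3, -3.1, 111.9]
ee_rot: [-0.022, 1.567, 0.022]
wrist_force: [7.2, 0.9, 1.3]
gripper_width: 36.3
```

```bash
python3 tilt.py w21;python3 look.py 21 "(215,120,315,195)" "(200,140,300,215)"
```

```text
22.65 [561.25469477  -3.16697804 111.89761502] [6.57155065 1.42807486 0.76713445] 36.49894883263829
961
n 736 [-0.531 -0.009  0.847] tilt 32.10035690285857 0.5853781333558987 want 30, 0.9
top centre [551.   -3.3 128. ] 18.596960067749023 rel tcp [-10.2  -0.1  16.1]
bottom [565.9  -3.  104.3] s 20.579396748840278 off [ 0.8 -0.2  0.4]
top s 48.55941753785647 off [-0.1 -0.1 -0.1]
22.75 [561.2770522   -3.19010786 111.89569232] [6.74081    0.58547611 0.56773692] [ 0.21455844 -1.09682145 -0.03882786] 36.48230952245399
```

View pics/sd21.png

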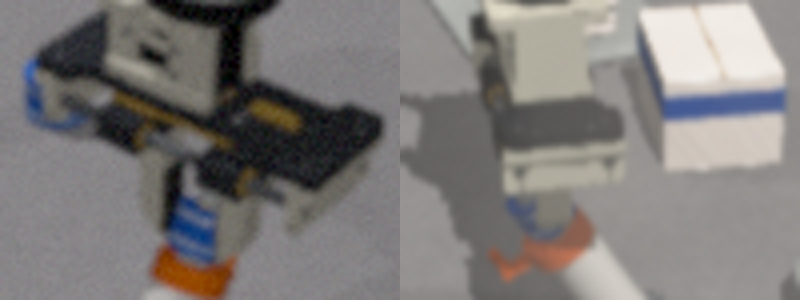

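Request:
{"api": "move_arm", "payload": {"plan": [[0.2,0,0.13,0,0.2],[0.4,0,0.25,0,0.2],[0.55,0,0.34,0,0.2],[0.7,0,0.42,0,0.2],[0.7,0,0.42,0,0.2]]}}

```text
clock: 23.38
tool_pos: [563.4, -3.0, 106.5]
ee_rot: [-0.022, 1.57, 0.022]
wrist_force: [-3.0, 0.8, 17.3]
gripper_width: 36.4
```

```bash
python3 tilt.py w22;python3 look.py 22 "(215,120,315,195)" "(200,140,300,215)"
```

```text
23.425 [563.39757248  -3.02292979 106.57404374] [-2.64288337  1.6104999  17.53931141] 36.26211692641138
914
n 695 [-0.531 -0.014  0.848] tilt 32.046183946491375 0.9403509647415942 want 30, 0.9
top centre [552.9  -3.2 122.9] 18.631128311157227 rel tcp [-10.5  -0.2  16.4]
bottom [567.7  -2.8  99.2] s 15.277755609118213 off [-0.  -0.1 -0. ]
top s 43.25913341236437 off [-0.9 -0.1 -0.5]
23.525 [563.41255534  -3.02660101 106.57470373] [-2.75588365  0.88245764 17.59509775] [ 0.22553224  0.8801152  -0.02911759] 36.17669507100657
```

View pics/sd22.png

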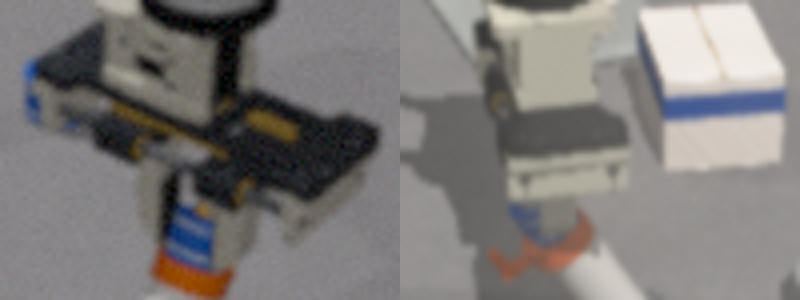

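View pics/w22.png

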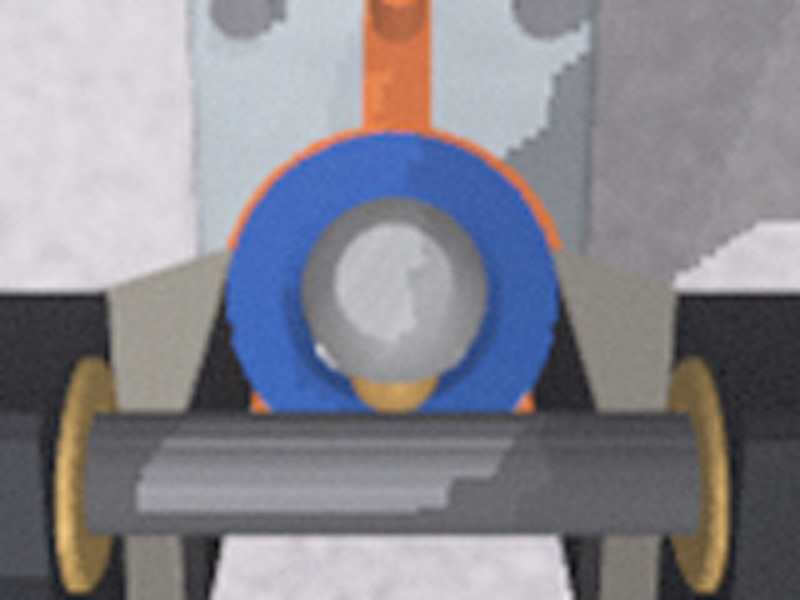

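The ball is out above the rim (wrist crop (392,395)) and the reaction is 17 N. One slightly firmer press, then back to neutral, release and retreat.

Request:
{"api": "move_arm", "payload": {"plan": [[0.15,0,0.09,0,0.2],[0.3,0,0.17,0,0.2],[0.3,0,0.17,0,0.2],[0.0,0,0.0,0,0.2],[-0.2,0,0,0,0.2],[-0.2,0,0,0,0.2],[-0.2,0,0,0,0.7],[-0.2,0,0,0,0.7],[-0.2,0,0,0,0.7],[-0.2,0,0,0,0.7],[-3,0,0,0,0.8],[-7,0,0,0,0.8],[-12,0,0,0,0.8],[-14,0,4,0,0.8],[-14,0,8,0,0.8],[-14,0,8,0,0.8],[-14,0,8,0,0.8]]}}

```text
clock: 25.65
tool_pos: [642.8, -0.7, 244.0]
ee_rot: [-0.022, 1.573, 0.022]
wrist_force: [0.4, 0.7, 0.4]
gripper_width: 73.4
```

```bash
python3 look.py 23 "(235,140,295,185)" "(215,165,275,210)"; python3 -c "
from h import *
snap('wrist','w23',(180,60,340,180));snap('scene','full23')"
```

```text
25.75 [642.71172073  -0.77003054 244.75644413] [ 0.44802583 -0.12026743  0.72656436] [-0.01246825  0.03566764  0.03508361] 72.92553533430223
```

View pics/sd23.png

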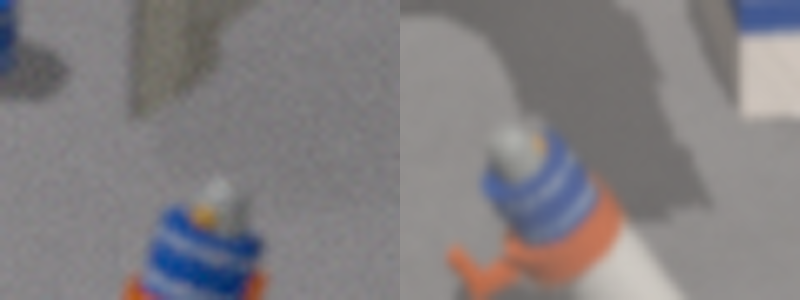

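View pics/w23.png

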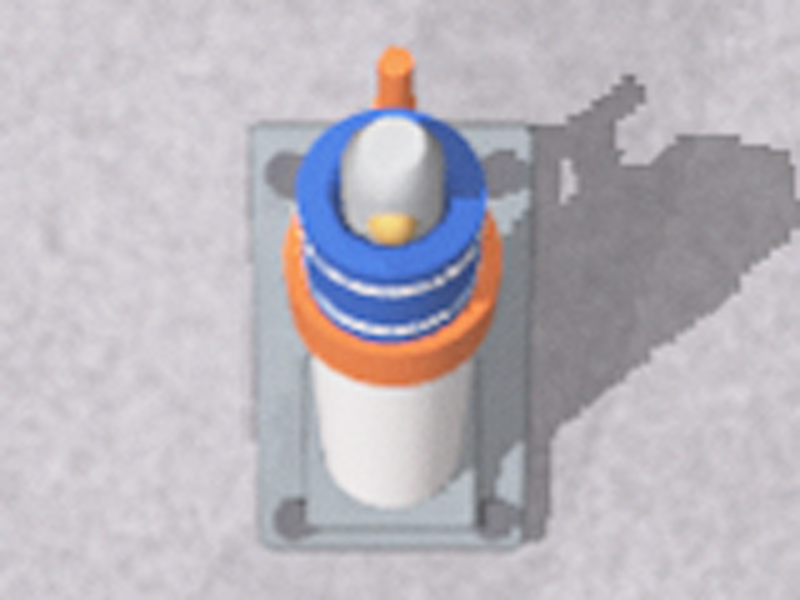

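View pics/full23.png

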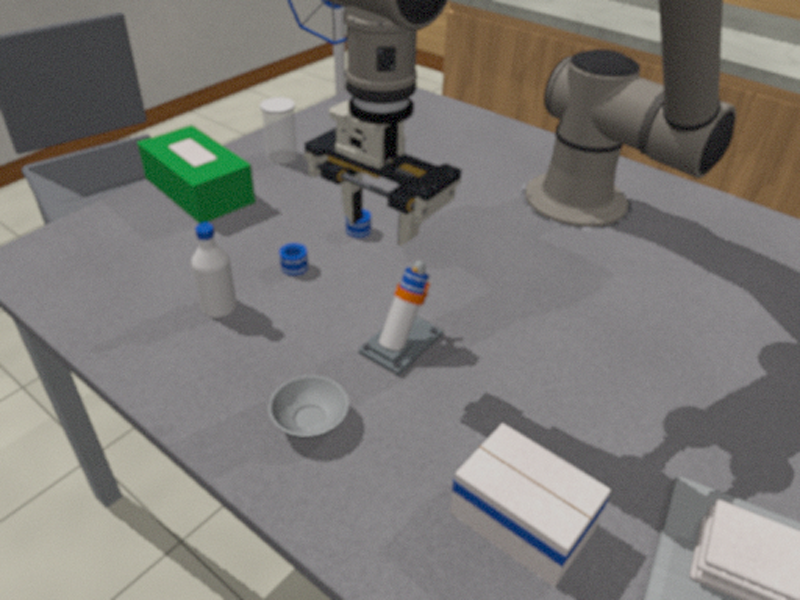

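The collar is on the ring, the brass ball stands above the rim (wrist crop (392,228)), the hook is on the low side (395,62), and the bystanders look unmoved. Now a numeric check.

```bash
python3 - <<'E'
from geo import *
s=load("w23.npz"); u,v,P,C=cloud(s); d=P-SH; sa=d@A; rad=np.linalg.norm(d-np.outer(sa,A),axis=1)
b=(C[:,2]>C[:,0]*1.8)&(rad<18)&(rad>12)&(sa>20); print("rim s",np.percentile(sa[b],[5,50,95]))
# rim s at left/right/front/back for tilt
x=d@XH; y=d[:,1]
for nm,k in (("hi",x>8),("lo",x<-8),("L",y>9),("R",y<-9)): print(nm,np.median(sa[b&k]))
o=(C[:,0]>C[:,2]*2.2)&(rad>20.5)&(rad<23)&(sa>5)&(sa<25); print("ring top s",np.percentile(sa[o],[50,90]))
a,c=load("scene0.npz")["frame"].astype(int),load("full23.npz")["frame"].astype(int)
for nm,(x0,y0,x1,y1) in dict(bottle=(120,140,155,205),dish=(170,240,225,282),carton=(286,270,392,362)).items(): print(nm,abs(a-c)[y0:y1,x0:x1].mean())
E
```

```text
rim s [41.88317546 43.00426601 44.09555248]
hi 43.011232364197085
lo 43.13759541069448
L 42.91370952650977
R 42.88876956485184
ring top s [13.47278381 15.49948589]
bottle 4.9917948717948715
dish 6.322222222222222
carton 10.267739950779328
```

```bash
python3 -c "
from station import job_done
print(job_done())"
```

```text
the job is handed in; nothing more can be done
None
```

The bag holder is assembled and handed in at about 26 s of the 72 s allowed. The ring went on first, hook on the low side and flat on the shoulder. The smallest collar followed, past the sprung ball and home on the ring. The gripper then opened and moved well clear.

**Last checks:**
- **Ball:** it shows out, just above the collar's rim, in all three cameras.
- **Collar:** the rim measures 43 mm above the shoulder against a nominal 44, within the calibration's 2 mm, and is level to about 0.2 mm around the post.
- **Ring:** its top measures about 15.5 mm against 16.
- **Forces:** the highest wrist reading I saw was about 27 N, while tilting the collar on the post tip, and the wrist reads about zero now.
- **Bystanders:** bottle, dish and carton stand at their original pixels. The carton area's brightness changed the most, which I put down to the arm's shadow and did not check further.

**What did not go to plan:** pressing the collar onto the tip tilted it only about 13°, and it slid several millimetres in the fingers. I backed off and finished the tilt with the rod tip inside the bore.

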